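Rivet the circulator's service hatch shut

TASK

The black louvred service hatch on the low white circulator stands open: swing it shut onto its rubber seal, then take the large push rivet by its raised centre pin out of the aluminium tube block and set it down through the hatch's front hole into the deck until its head lies on the hatch. Only then push the centre pin in until it is flush with the head, so that the rivet spreads and holds the hatch down against its seal; the pin must not go in before the rivet is home in its hole, and press gently: the pin yields to about 9 N, while more than 16 N through the rivet would crack the plastic hatch. Leave the small rivet, the pinless plug and everything else where they are.

Things in the scene. Friction and masses are not known exactly. Their poses are not given: they have to be found in the camera images.
- unit: low white sheet-steel circulator, fixed to the bench, 300 (x) x 340 (y) x 104 mm, black control panel on its front (-x) face; origin at the centre of its underside at bench height, z up. Its deck (3 mm top sheet, upper face 104 mm above the origin, hollow below) has an opening with a rubber seal round it and one round rivet hole in front of the opening
- deck_hole (a point): centre of the rivet hole in the deck, 13.5 mm across, at the deck's upper face; axes as the circulator's (z up). It lies 78 mm in front (-x) of the circulator's origin, at y 0, z 104 mm. It does not move
- hatch (a joint): hatch angle (rad): 0 is down on its seal, positive is open (it swings up and back about its rear edge). A stiff hinge holds it where it is left. The seal is springy: unpressed it holds the shut hatch 2 to 4 mm clear of the deck at the hole; about 5 N down at the hole squeezes it until the hatch lies on the deck (this does not change the joint's value)
- hatch_hinge (a point): middle of the hatch's hinge axis, which runs along the circulator's y at the hatch's rear edge, 86 mm behind the circulator's origin and 105.5 mm above the bench. The hatch has up to 2 mm of side play either way along this axis, against light friction (0.5 N)
- hatch_edge (a point): middle of the free front edge of the hatch, on its upper (outer) face, 190 mm from the hinge axis. The hatch is a 3 mm thick black plastic louvred plate, 170 mm wide (y); it may be pushed shut anywhere on its upper face. Moves with the hatch; its x points to the hinge, z out of the upper face
- hatch_hole (a point): centre of the hatch's own rivet hole, 13.5 mm across, on its upper face, on its centre line 164 mm from the hinge axis; moves with the hatch, axes as hatch_edge. When the hatch is shut it lies over the deck's hole to within the 2 mm side play; a rivet's tapered nose slides the hatch into line. Held by a set rivet this point stays about 4.2 mm above the deck, unheld 5 to 7 mm
- rack: aluminium tube block, 160 (x) x 50 (y) x 36 mm high, fixed; origin at the centre of its underside. Five 15 mm holes, 30 mm deep, in a row along its x at -56, -28, 0, 28, 56 mm; the three loose fasteners hang by their heads in the holes at -56, 0 and 56, one each, in any order
- rivet: the large black plastic push rivet for the hatch: round head 26 mm across, 3.5 mm thick; split shank 11.5 mm across reaching 23 mm below the head, the last 8 mm tapering to 4.8 mm. Origin at the centre of the head's underside, z up along its axis. About 30 g. As the pin goes in the legs spread 3.5 mm each way from 7.2 mm below the head (hatch and deck together are 6 mm)
- rivet_pin (a joint): how far the rivet's pin has been pushed in (m): 0 is up (as found), 0.010 is flush with the head. It slides against friction of about 9 N and stays where it is left. The parts and the arm give a little under load, so flush is best felt: past it the force climbs
- rivet_pin_top (a point): centre of the top of the rivet's pin: a plain round pin 9 mm across that stands 10 mm above the head's top (13.5 mm above the rivet's origin) until it is pushed in. z up.
- small_rivet: a smaller push rivet, not for this hole: head 18 mm across, pin 6 mm across; origin at the head's underside
- plug: a domed blanking plug without a pin, head 27 mm across, 5 mm high; origin at the head's underside
- beaker: open glass beaker, 72 mm wide, 85 mm tall; origin at its underside
- hdpe_bottle: white plastic bottle, 60 mm wide, 130 mm tall; origin at its underside
- amber_jar: amber glass jar with black cap, 56 mm wide, 70 mm tall; origin at its underside
- vial: small amber vial with white cap, 24 mm wide, 42 mm tall, standing on the circulator's deck left of the hatch; origin at its underside
- wrench: flat steel wrench, 150 mm long, lying on the deck right of the hatch
- petri: closed clear dish, 90 mm wide, 16 mm high; origin at its underside
- hose_clamp: steel hose clamp, 34 mm ring with a screw housing, lying flat; origin at its underside

How it is judged:
By the outcome, as a careful person would: the job done as asked, in the order asked, and still so for the second after the job is handed in, with the robot touching nothing.
It also fails if it takes over 69 s, if anything falls off the work surface, if the arm or the gripper's body presses on something with over 40 N, if the wrist force passes 120 N, or if a joint passes its speed limit or range.

ROBOT

A 7-joint arm with a two-finger parallel gripper is mounted at the origin on the work surface. World frame = base frame: x ahead of the robot, y to its left, z up, the work surface at z = 0. Lengths are in mm, angles in rad, forces in N, time in s.
With the tool pointing down it reaches from about 400 to 875 mm from the base axis. Payload 6.5 kg.
Tool frame: the origin (TCP) lies at the very end of the fingers, on their centre line; the grasp point (between the pads) lies 19 mm behind it; z points along the fingers, y is the direction in which the jaws open and shut (so a half turn about z gives the same grasp; the last joint's range is limited). The gripper opens to 88 mm and grips with 3 to 60 N. Pads are 18 mm wide; open, the fingers measure 123 mm over their backs; the gripper's body (75 mm by 187 mm) begins 45 mm behind the grasp point.
Start: joints at [-1.2, 0.536, -0.004, 1.538, 0.003, 1.067, -0.071], TCP at [274.972, 588.966, 238.716] pointing down, gripper open.
Joint ranges: [-2.7, 2.7], [-0.37, 2.16], [-1.27, 1.26], [0.24, 2.4], [-1.31, 4.45], [0.19, 1.91], [-2.76, 2.76]. Speed limits (rad/s): [2.39, 2.39, 3.14, 3.14, 3.14, 3.14, 3.14].

INTERFACE

Orientations are given as a unit quaternion [x, y, z, w].
In Python, from bench import robot, optics, job_done gives the robot as it stands.
- The arm moves only by the tool carry_out, never from a script. Its argument "series" is text: rows parted by semicolons, each of 7 numbers parted by spaces: the shift along the tool's x, y, z in m, then the turn, a rotation vector about the tool's x, y, z in rad, then the closure, from 0 (fully open) to 1 (shut). A call has 1 to 20 rows; each row shifts and turns the commanded pose from where the row before left it, along the tool's axes as they then stand; what a row does not reach is not made up. A row lasts 1/10 s, in which the tool goes at most 50 mm and 8.59 degrees, less where a joint would pass 70% of its speed; a pose out of reach is approached as far as the arm can. A call is refused whole if a number of a shift passes 0.05 or a number of a turn 0.15, either way. A call with a gripper value outside its range is refused whole. The fingers move at their own pace and stop on an object; "newtons" is the grip in N (left out, the last holds). Time passes only in rows, so rows that do not move let the fingers close. It gives the time, the measured TCP pose, the force and the opening at its end, in the units of the state.
- robot.sense(): the state, without advancing time (a new reading comes with each control period).
- optics.grab_frame(name): name is "scene" or "top" or "wrist"; returns (picture, depth): 480x640x3 uint8, red, green, blue; 480x640 float32, mm along the optical axis (not along the pixel's ray), 0 where there is no reading.
- optics.camera_info(name): a dict with "intrinsics" (3x3 intrinsics, pixels), "camera_from_world" (4x4, takes a point from world to camera coordinates); the wrist camera has in their place "hand_eye" (4x4, takes a point from camera to tool coordinates, whose origin is the TCP and whose axes are the flange's). Camera axes: x right, y up, looking along -z (the intrinsics and any distortion apply to the point x, -y, -z); pixel columns grow to the right and rows downward; lengths in mm; the calibration is good to about 2 mm. The wrist camera is an equidistant fisheye: a pixel r from the principal point sees the ray r / f radians off the axis. A picture is of the moment at which its call begins: read the wrist's pose just before it. camera_info takes no time and is no camera call.
- job_done(): hands the job in, once; it reports no verdict.
The state is a dict: "time": time; "q": joint angles; "qd": joint speeds; "effort": joint torques, N m; "ee_pos": TCP position; "tool_rot": TCP orientation; "contact_force": force on the tool from outside, world axes, zero at the start; "ft_torque": the same for the moment, N m; "finger_gap": opening from 0.0 (shut) to 1.0 (fully open).
Only numpy, scipy, OpenCV 4.12 (cv2) and the standard library are available. Lean on these libraries where they do the work, as an engineer would, in place of code of your own. Each camera call takes 0.05 s, during which the arm holds its last target.

## Working session

There is one attempt and no reset: what is moved stays moved. The work goes in short steps, Python scripts to look and compute and a tool call to move; the robot and the scene stay as the last step left them, time stands still between calls to the robot, and variables do not carry over. Pictures are saved under pics/ and viewed, and the job is handed in when it is done.

Besides the shell and the picture viewer there is one more tool, called after "Call:" as a command line: name --argument value ..., lists and objects as JSON in quotes. carry_out: Moves the arm, as the interface text tells. Its arguments: {"type":"object","properties":{"series":{"type":"string"},"newtons":{"type":"number"}},"required":["series"]}

```bash
ls; mkdir -p pics; python3 - <<'E'
from bench import robot, optics
import cv2, numpy as np
print(robot.sense())
for n in ["scene","top","wrist"]:
    i=optics.camera_info(n); print(n,{k:np.round(v,4).tolist() if not isinstance(v,str) else v for k,v in i.items()})
    p,d=optics.grab_frame(n); cv2.imwrite(f"pics/{n}0.png",p[:,:,::-1]); np.save(f"pics/{n}0.npy",d)
E
```

```text
pics
{'time': 0.0, 'q': array([-1.20020223,  0.53717196, -0.00441923,  1.53885055,  0.00258382,
        1.06730134, -0.07117406]), 'qd': array([-3.53219541e-04,  9.93088264e-05, -3.96549240e-04,  1.40065413e-03,
       -1.35772422e-04, -2.64582648e-04,  2.14484006e-04]), 'effort': array([ 5.99759687e-05, -5.70999920e+01,  9.90834720e-01, -2.51612288e+01,
       -5.62368147e-02,  1.79457263e-02,  1.58424709e-04]), 'ee_pos': array([274.7379591 , 588.41089406, 237.84430757]), 'tool_rot': array([ 2.16629145e-01,  9.76253589e-01, -8.53390428e-04, -1.26692848e-04]), 'contact_force': array([-0.31441016, -0.39890203, -0.38966064]), 'ft_torque': array([-0.02012126,  0.0299658 ,  0.00264556]), 'finger_gap': 1.0033777417883805}
scene {'intrinsics': [[456.7676, 0.0, 315.0374], [0.0, 456.7676, 243.4315], [0.0, 0.0, 1.0]], 'camera_from_world': [[-0.7872, 0.6167, -0.0023, 463.7191], [-0.3896, -0.4944, 0.777, 149.7378], [0.4781, 0.6125, 0.6295, -1250.6113], [0.0, 0.0, 0.0, 1.0]]}
top {'intrinsics': [[514.0897, 0.0, 322.1167], [0.0, 514.0897, 233.6446], [0.0, 0.0, 1.0]], 'camera_from_world': [[0.0049, -1.0, 0.0086, -13.4291], [0.9971, 0.0055, 0.0757, -581.7791], [-0.0758, 0.0082, 0.9971, -1215.9245], [0.0, 0.0, 0.0, 1.0]]}
wrist {'intrinsics': [[371.6483, 0.0, 328.1037], [0.0, 371.6483, 237.6285], [0.0, 0.0, 1.0]], 'hand_eye': [[0.0001, 0.959, 0.2835, 73.1775], [1.0, -0.0001, -0.0, -0.8279], [-0.0, 0.2835, -0.959, -145.0615], [0.0, 0.0, 0.0, 1.0]]}
```

View pics/scene0.png

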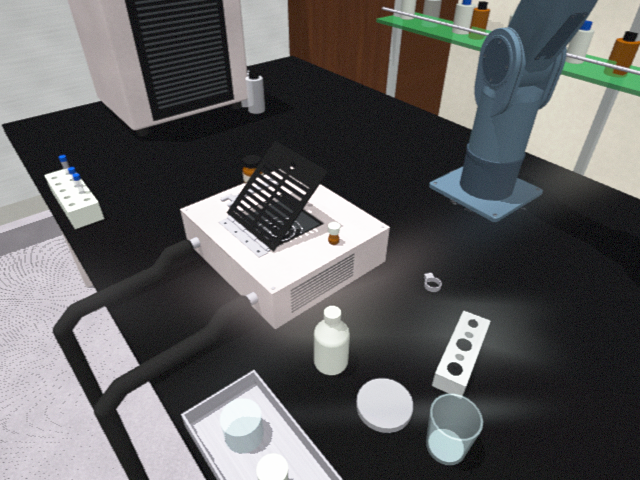

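View pics/top0.png

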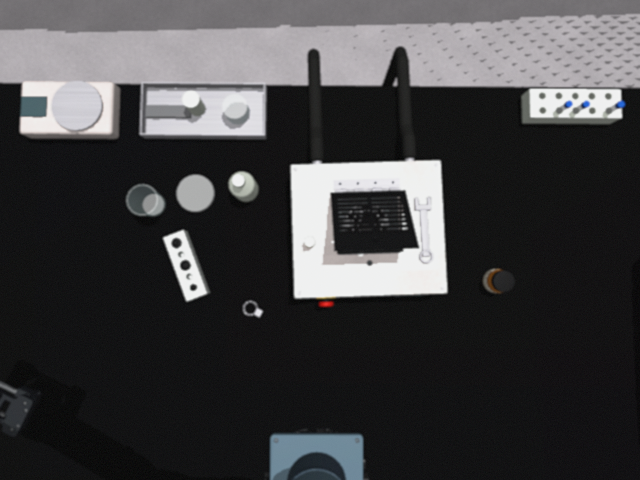

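View pics/wrist0.png

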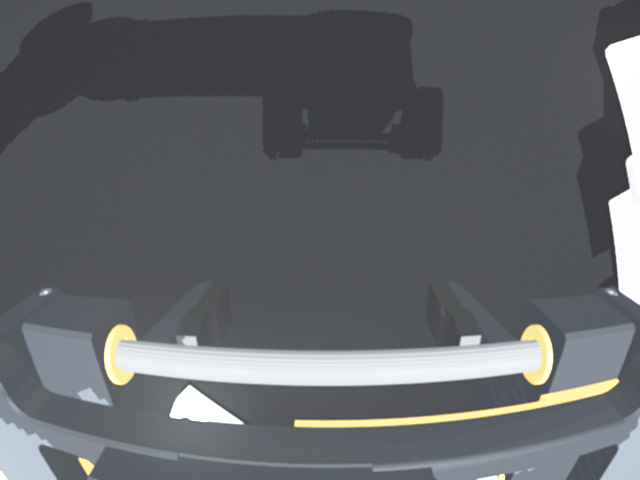

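```bash
cat > h.py <<'E'
import numpy as np, cv2
from bench import robot, optics
from scipy.spatial.transform import Rotation as R
INF={n:optics.camera_info(n) for n in ["scene","top","wrist"]}
def ray(n,u,v,s=None):
    i=INF[n];K=i["intrinsics"]
    x=(u-K[0,2])/K[0,0]; y=(v-K[1,2])/K[1,1]
    if n=="wrist":
        r=np.hypot(x,y); k=np.sin(r)/r if r>1e-9 else 1
        d=np.array([x*k,-y*k,-np.cos(r)])
        T=np.eye(4);T[:3,:3]=R.from_quat(s["tool_rot"]).as_matrix();T[:3,3]=s["ee_pos"]
        C=T@i["hand_eye"]
    else:
        d=np.array([x,-y,-1.]); C=np.linalg.inv(i["camera_from_world"])
    d=C[:3,:3]@d
    return C[:3,3],d/np.linalg.norm(d)
def onz(n,u,v,z,s=None):
    o,d=ray(n,u,v,s); return o+d*(z-o[2])/d[2]
def proj(n,p,s=None):
    i=INF[n];K=i["intrinsics"];p=np.append(p,1)
    if n=="wrist":
        T=np.eye(4);T[:3,:3]=R.from_quat(s["tool_rot"]).as_matrix();T[:3,3]=s["ee_pos"]
        c=np.linalg.inv(T@i["hand_eye"])@p
        x,y,z=c[0],-c[1],-c[2]; rr=np.hypot(x,y); th=np.arctan2(rr,z); k=th/rr
        return np.array([K[0,2]+K[0,0]*x*k,K[1,2]+K[1,1]*y*k])
    c=i["camera_from_world"]@p
    return np.array([K[0,2]+K[0,0]*c[0]/-c[2],K[1,2]+K[1,1]*c[1]/c[2]])
def depthpt(n,u,v,D):
    i=INF[n];K=i["intrinsics"]
    d=D[v,u]; c=np.array([(u-K[0,2])/K[0,0]*d,-(v-K[1,2])/K[1,1]*d,-d,1]); return (np.linalg.inv(i["camera_from_world"])@c)[:3]
def st(s):
    print("t",round(s["time"],2),"pos",np.round(s["ee_pos"],1),"rv",np.round(R.from_quat(s["tool_rot"]).as_matrix(),3).tolist(),"F",np.round(s["contact_force"],1),"gap",round(s["finger_gap"],3))
E
python3 - <<'E'
from h import *
t=cv2.imread("pics/top0.png"); D=np.load("pics/top0.npy")
g=t.min(axis=2)
c=t[225:305,150:250]; a=cv2.resize(c,(600,480),interpolation=cv2.INTER_CUBIC)
cv2.imwrite("pics/rack0.png",a)
s=cv2.imread("pics/scene0.png"); cv2.imwrite("pics/rack0s.png",cv2.resize(s[300:400,420:500],(640,800)[:2] and (480,600),interpolation=cv2.INTER_CUBIC))
# rack & unit contours
for name,roi,th in [("rack",(160,225,60,80),150),("unit",(280,150,180,155),150)]:
    x,y,w,h=roi; m=np.zeros_like(g); m[y:y+h,x:x+w]=(g[y:y+h,x:x+w]>th)*255
    cs,_=cv2.findContours(m,cv2.RETR_EXTERNAL,cv2.CHAIN_APPROX_NONE); cc=max(cs,key=cv2.contourArea)
    z=36 if name=="rack" else 104
    P=np.array([onz("top",*q[0],z)[:2] for q in cc],np.float32)
    r=cv2.minAreaRect(P); print(name,r)
for uv in [(177,242),(186,265),(193,288),(181,253),(205,292),(300,270),(430,290),(300,170),(425,170)]:
    print(uv,np.round(depthpt("top",*uv,D),1))
# hatch
for uv in [(332,192),(340,192),(335,250),(345,250),(405,195),(412,245),(415,247),(370,263)]:
    print(uv,np.round(depthpt("top",*uv,D),1))
E
```

```text
rack ((504.6813049316406, 314.393798828125), (162.06314086914062, 52.634090423583984), 21.42495346069336)
unit ((591.85400390625, -112.50382995605469), (307.8111572265625, 341.6529235839844), 2.185612678527832)
(177, 242) [558.1 329.8  50.9]
(186, 265) [504.6 310.4  39.2]
(193, 288) [451.  290.8  47.1]
(181, 253) [534.1 331.8   5.6]
(205, 292) [441.4 265.   36.1]
(300, 270) [493.8  39.3 103.7]
(430, 290) [ 450.8 -251.   105.7]
(300, 170) [720.3  41.2 103.6]
(425, 170) [ 721.9 -242.9  104.5]
(332, 192) [669.2 -31.5 110.5]
(340, 192) [669.6 -49.5 108.6]
(335, 250) [533.2 -34.5 234.1]
(345, 250) [533.2 -54.3 236.4]
(405, 195) [ 661.1 -193.2  126. ]
(412, 245) [ 544.1 -188.4  232.3]
(415, 247) [ 540.  -193.7  235.5]
(370, 263) [ 511.9 -126.    18.3]
```

View pics/rack0.png

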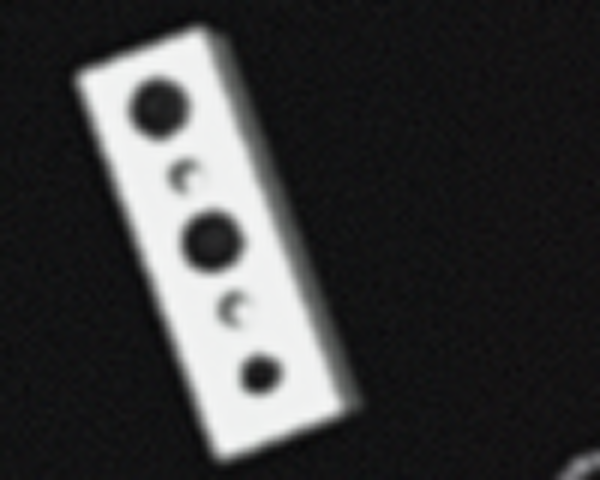

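View pics/rack0s.png

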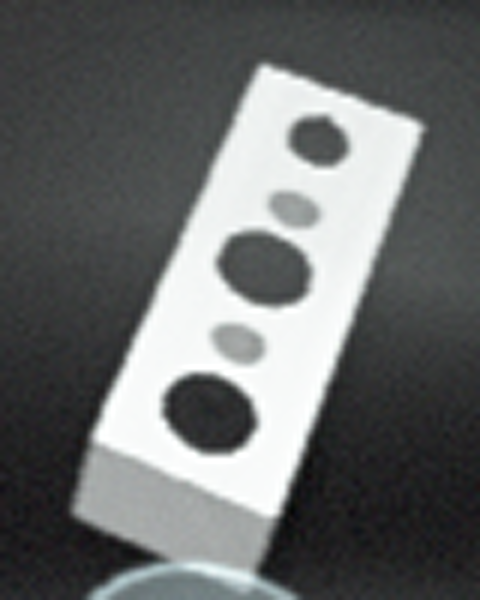

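```bash
python3 - <<'E'
from h import *
t=cv2.imread("pics/top0.png"); D=np.load("pics/top0.npy")
print("cam",np.linalg.inv(INF["top"]["camera_from_world"])[:3,3])
g=cv2.cvtColor(t,cv2.COLOR_BGR2GRAY).astype(float)
def sub(vec,th=110):
    k=np.where(np.diff((vec>th).astype(int))!=0)[0]
    return [i+(th-vec[i])/(vec[i+1]-vec[i]) for i in k]
L=[];Rr=[]
for r in range(175,290,3):
    e=sub(g[r,280:460]); L.append(onz("top",280+e[0],r,104)); Rr.append(onz("top",280+e[-1],r,104))
L=np.array(L);Rr=np.array(Rr)
for E in (L,Rr):
    p=np.polyfit(E[:,0],E[:,1],1); res=E[:,1]-np.polyval(p,E[:,0]); print("edge slope",p,"std",res.std(), "y at 590",np.polyval(p,590))
F=[];B=[]
for c in list(range(340,435,4)):
    e=sub(g[270:310,c]); F.append(onz("top",c,270+e[-1],104))
F=np.array(F);p=np.polyfit(F[:,1],F[:,0],1);print("front",p,"x at -112",np.polyval(p,-112))
for c in list(range(325,395,4))+list(range(420,436,3)):
    e=sub(g[150:175,c]); 
    if e: B.append(onz("top",c,150+e[0],104))
B=np.array(B);p=np.polyfit(B[:,1],B[:,0],1);print("back",p,"x at -112",np.polyval(p,-112))
# deck hole
w=np.clip(150-g[257:270,363:377],0,None); print(np.round(g[257:270,363:377]).astype(int))
# rack holes blobs
m=((g<110)*255).astype(np.uint8)[228:302,160:212]
n,l,s,c=cv2.connectedComponentsWithStats(m)
for i in range(1,n):
    if 10<s[i,4]<300:
        uv=c[i]+[160,228]; print(uv,s[i],onz("top",*uv,39.5),onz("top",*uv,36))
E
```

```text
cam [ 4.88034721e+02 -2.81699733e-01  1.25655945e+03]
edge slope [ 0.0380167  36.98192198] std 0.18430742950551185 y at 590 59.411776764920305
edge slope [ 3.76413112e-02 -3.07119768e+02] std 0.17189996231738186 y at 590 -284.91139430917656
front [-3.79557411e-02  4.32709846e+02] x at -112 436.9608889012512
back [-3.74569073e-02  7.36858642e+02] x at -112 741.0538160227836
[[169 169 170 171 169 169 170 170 170 172 169 171 170 171]
 [166 169 170 169 168 167 167 170 170 171 170 168 169 169]
 [167 168 169 169 164 155 152 155 163 168 170 169 170 170]
 [166 168 168 162 144 121 112 117 136 158 169 170 171 170]
 [168 168 165 149 119  87  73  81 107 141 163 169 169 170]
 [169 171 164 140 100  67  59  62  85 126 159 170 173 174]
 [194 194 188 160 112  71  54  60  88 139 179 194 195 200]
 [231 231 230 207 157 102  76  85 127 182 222 231 230 231]
 [240 241 240 234 209 168 145 155 189 226 239 241 241 240]
 [241 241 241 241 235 227 220 226 233 239 241 241 241 240]
 [240 241 240 241 241 240 239 240 241 241 241 240 240 240]
 [240 240 240 241 241 241 241 240 241 240 240 240 241 240]
 [241 239 240 240 241 241 240 240 241 240 240 240 240 240]]
[175.95384615 242.69230769] [12 10  9 10 65] [557.14498952 335.37478926  39.5       ] [557.34373572 336.34006479  36.        ]
[184.97058824 264.94117647] [21 33  9  9 68] [504.72203512 312.77945289  39.5       ] [504.77002423 313.67974912  36.        ]
[192.91666667 286.91666667] [31 57  5  5 24] [453.25233315 292.85117247  39.5       ] [453.15230652 293.69415927  36.        ]
```

Call:
carry_out --series "0 0 -0.012 0 0 -0.118 1; 0 0 -0.012 0 0 -0.118 1; 0 0 -0.012 0 0 -0.118 1; 0 0 -0.012 0 0 -0.118 1; -0.0157 -0.0429 0 0 0 0 1; -0.0157 -0.0429 0 0 0 0 1; -0.0157 -0.0429 0 0 0 0 1; -0.0157 -0.0429 0 0 0 0 1; -0.0157 -0.0429 0 0 0 0 1; -0.0157 -0.0429 0 0 0 0 1; -0.0157 -0.0429 0 0 0 0 1; -0.0157 -0.0429 0 0 0 0 1; -0.0157 -0.0429 0 0 0 0 1; -0.0157 -0.0429 0 0 0 0 1; -0.0157 -0.0429 0 0 0 0 1; -0.0157 -0.0429 0 0 0 0 1; -0.0157 -0.0429 0 0 0 0 1; -0.0157 -0.0429 0 0 0 0 1; -0.0157 -0.0429 0 0 0 0 1; -0.0157 -0.0429 0 0 0 0 1" --newtons 20

```text
time: 2.15
ee_pos: [550.5, -89.9, 286.7]
tool_rot: [-0.018, 1.0, 0.0, -0.0]
contact_force: [0.9, -0.5, 0.8]
finger_gap: 0.004
```

```bash
python3 - <<'E'
from h import *
s=robot.sense(); st(s)
p,d=optics.grab_frame("wrist"); cv2.imwrite("pics/w1.png",p[:,:,::-1])
p,d=optics.grab_frame("scene"); cv2.imwrite("pics/s1.png",cv2.resize(p[120:320,150:430,::-1],(784,560)))
E
```

```text
t 2.15 pos [550.5 -89.9 286.7] rv [[-0.999, -0.035, -0.0], [-0.035, 0.999, 0.0], [0.0, 0.0, -1.0]] F [ 0.9 -0.5  0.8] gap 0.004
```

View pics/w1.png

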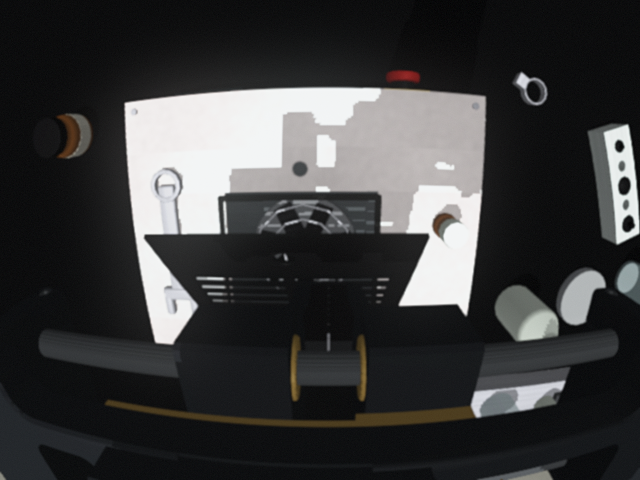

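View pics/s1.png

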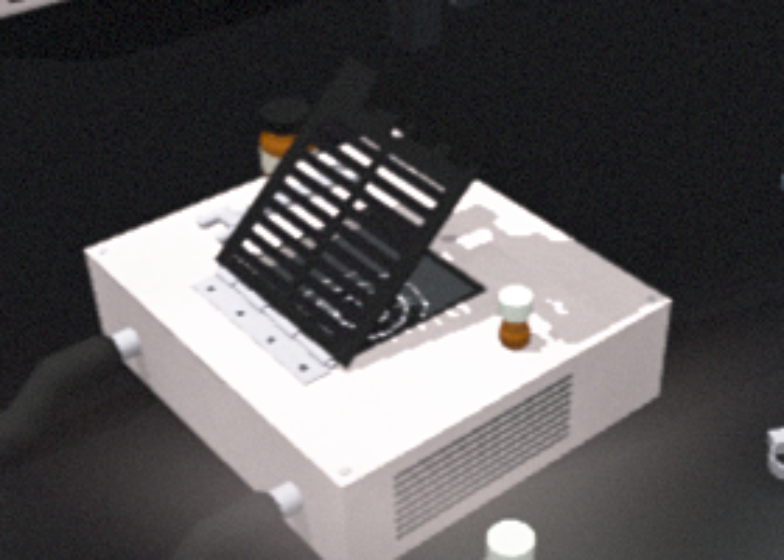

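```bash
python3 - <<'E'
from h import *
s=robot.sense()
print(onz("wrist",300,169,104,s),onz("top",369.2,262,104))
for uv in [(127,103),(485,97)]: print(onz("wrist",*uv,104,s))
print("edge",onz("wrist",290,236,233,s))
print("tcp px",proj("wrist",s["ee_pos"],s))
for uv in [(620,145),(624,185),(628,222)]: print(onz("wrist",*uv,40,s))
E
```

```text
[ 511.8397993  -122.73172682  104.        ] [ 512.47998007 -115.54902997  104.        ]
[ 445.1264327  -292.45832603  104.        ]
[436.17688863  43.81492335 104.        ]
edge [ 535.77440702 -118.05146197  233.        ]
tcp px [329.68508107 305.16149932]
[456.44676306 282.53005883  40.        ]
[508.59490503 299.88504328  40.        ]
[559.11707861 321.47936251  40.        ]
```

```bash
python3 - <<'E'
from h import *
t=cv2.imread("pics/scene0.png"); g=cv2.cvtColor(t,cv2.COLOR_BGR2GRAY)
m=((g<110)*255).astype(np.uint8)[310:390,430:495]
n,l,s,c=cv2.connectedComponentsWithStats(m)
for i in range(1,n):
    if 10<s[i,4]<400:
        uv=c[i]+[430,310]; print(uv,s[i],onz("scene",*uv,39.5))
p=np.array([0,0]); 
# deck corners approx in scene: left (181,208), front-left(back) (272,306), right(387,231)
big=cv2.resize(t[190:330,170:400],None,fx=3.4,fy=3.4,interpolation=cv2.INTER_CUBIC); cv2.imwrite("pics/s0u.png",big)
E
```

```text
[472.59183673 323.02040816] [39 10  9  7 49] [458.15197074 294.99233038  39.5       ]
[463.64615385 344.30769231] [ 27  29  14  12 130] [510.0340608  315.32541141  39.5       ]
[454.5        368.42361111] [ 17  52  16  13 144] [562.15519162 337.25454895  39.5       ]
```

View pics/s0u.png

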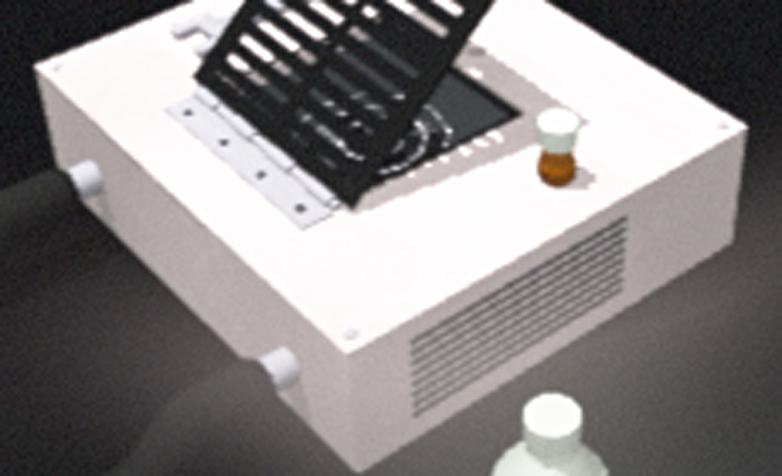

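```bash
python3 - <<'E'
from h import *
C=[onz("scene",*uv,104) for uv in [(180.6,209.4),(271.8,294.1),(389.4,227.4)]]
print(C, np.linalg.norm(C[0]-C[1]),np.linalg.norm(C[1]-C[2]), (C[0]+C[2])/2)
d=C[1]-C[0]; print("yaw",np.arctan2(-d[0],d[1])); d=C[1]-C[2]; print(np.arctan2(d[1],d[0]))
E
```

```text
[array([ 747.26778288, -272.47903404,  104.        ]), array([735.20890863,  65.0248207 , 104.        ]), array([436.98351826,  55.02835319, 104.        ])] 337.7192153466092 298.3928833322327 [ 592.12565057 -108.72534043  104.        ]
yaw 0.03571439715283974
0.033507294848950646
```

```bash
python3 - <<'E'
from h import *
s=robot.sense(); st(s)
p,d=optics.grab_frame("wrist"); cv2.imwrite("pics/w2.png",p[:,:,::-1])
g=cv2.cvtColor(p,cv2.COLOR_RGB2GRAY)
m=((g<90)*255).astype(np.uint8)[150:188,280:320]
n,l,q,c=cv2.connectedComponentsWithStats(m)
for i in range(1,n): print(q[i],c[i]+[280,150],onz("wrist",*(c[i]+[280,150]),104,s))
print(s["qd"])
E
```

```text
t 2.25 pos [550.9 -95.4 286.7] rv [[-1.0, -0.026, 0.001], [-0.026, 1.0, -0.004], [-0.001, -0.004, -1.0]] F [ 0.4  0.1 -0.7] gap 0.006
[ 20  12  13  13 134] [306.08955224 168.35074627] [ 511.16159968 -117.34786062  104.        ]
[-0.0597337  -0.03235194 -0.07669732  0.04892634 -0.02094483  0.01018541
 -0.07519065]
```

Call:
carry_out --series "0 0.005 0.01 0 0 0 1; 0 0.005 0.01 0 0 0 1; 0 0 0.01 0 0 0 1; 0 0 0.01 0 0 0 1; 0 0 0.005 0 0 0 1; 0 0 0 0 0 0 1; 0 0 0 0 0 0 1"

```text
time: 3.0
ee_pos: [550.0, -78.3, 241.8]
tool_rot: [-0.018, 1.0, -0.0, 0.0]
contact_force: [-0.3, -0.3, -0.6]
finger_gap: 0.002
```

Call:
carry_out --series "0 0 0.005 0 0 0 1; 0 0 0.005 0 0 0 1; 0 0 0.004 0 0 0 1; 0.0047 0 0.0055 0 0 0 1; 0.0047 0 0.0055 0 0 0 1; 0.0034 0 0.005 0 0 0 1; 0.0034 0 0.005 0 0 0 1; 0.0034 0 0.005 0 0 0 1; 0.0029 0 0.0052 0 0 0 1; 0.0029 0 0.0052 0 0 0 1; 0.0029 0 0.0052 0 0 0 1"

```text
time: 4.1
ee_pos: [521.3, -79.2, 185.7]
tool_rot: [-0.018, 1.0, -0.0, -0.0]
contact_force: [0.4, 0.9, 0.6]
finger_gap: 0.005
```

```bash
python3 - <<'E'
from h import *
s=robot.sense(); st(s)
p,d=optics.grab_frame("wrist"); cv2.imwrite("pics/w3.png",p[:,:,::-1])
E
```

```text
t 4.1 pos [521.3 -79.2 185.7] rv [[-0.999, -0.035, -0.0], [-0.035, 0.999, -0.0], [0.0, -0.0, -1.0]] F [0.4 0.9 0.6] gap 0.005
```

View pics/w3.png

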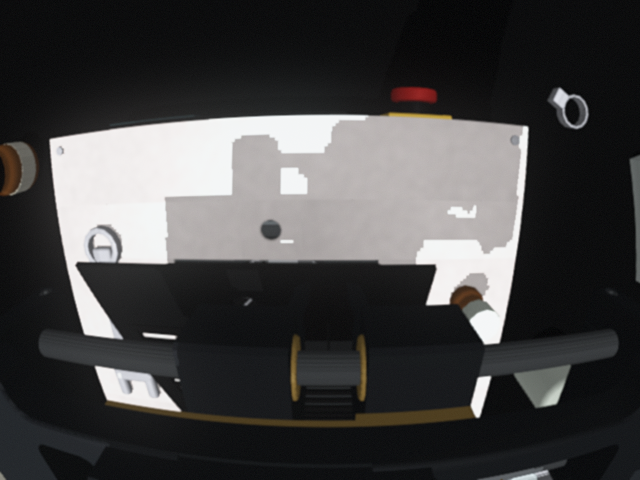

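```bash
python3 - <<'E'
from h import *
s=robot.sense()
print("hole",onz("wrist",270.5,229.5,104,s))
for a in np.arange(.2,.9,.05):
    p=np.array([675-190*np.cos(a),-112,107+190*np.sin(a)]); print(round(a,2),proj("wrist",p,s))
p,d=optics.grab_frame("scene"); cv2.imwrite("pics/s3.png",cv2.resize(p[80:320,130:430,::-1],(750,600)))
E
```

```text
hole [ 509.43414697 -116.86612947  104.        ]
0.2 [267.86745366 211.76520949]
0.25 [264.95787003 220.01561364]
0.3 [261.85198675 229.94063312]
0.35 [258.56161141 241.69826551]
0.4 [255.11029723 255.43501796]
0.45 [251.53679828 271.26988554]
0.5 [247.89832711 289.27288007]
0.55 [244.27271808 309.43899732]
0.6 [240.75823023 331.66071519]
0.65 [237.46961193 355.7049157 ]
0.7 [234.52952679 381.20239432]
0.75 [232.05571181 407.65798167]
0.8 [230.14605226 434.48513698]
0.85 [228.86524768 461.06109202]
```

View pics/s3.png

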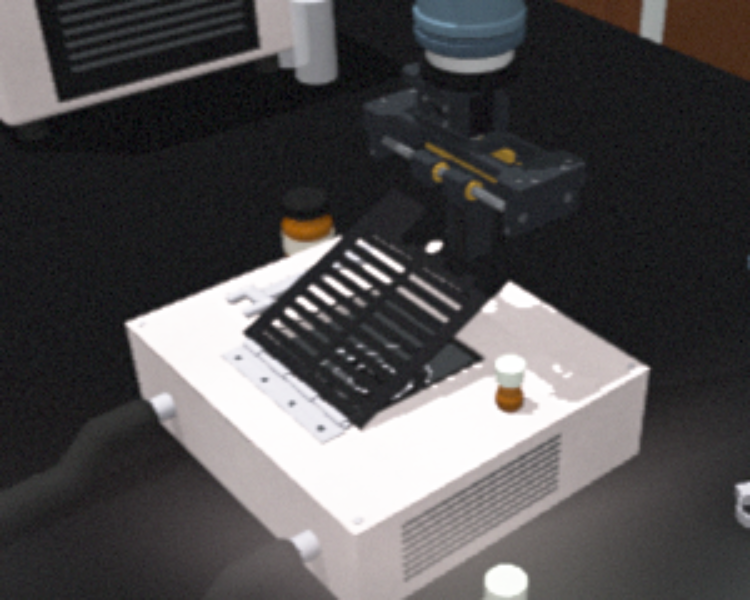

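Call:
carry_out --series "0.0023 0 0.0055 0 0 0 1; 0.0023 0 0.0055 0 0 0 1; 0.0023 0 0.0055 0 0 0 1; 0.0018 0 0.0057 0 0 0 1; 0.0018 0 0.0057 0 0 0 1; 0.0018 0 0.0057 0 0 0 1; 0.0012 0 0.0059 0 0 0 1; 0.0012 0 0.0059 0 0 0 1; 0.0012 0 0.0059 0 0 0 1; 0.0004 0 0.0045 0 0 0 1; 0.0004 0 0.0045 0 0 0 1; 0.0004 0 0.0045 0 0 0 1; 0 0 0.003 0 0 0 1"

```text
time: 5.5
ee_pos: [504.4, -79.7, 117.9]
tool_rot: [-0.018, 1.0, 0.0, -0.0]
contact_force: [-0.7, -0.8, 1.0]
finger_gap: 0.004
```

Call:
carry_out --series "0 0 0.0015 0 0 0 1; 0 0 0.0015 0 0 0 1; 0 0 0.0015 0 0 0 1; 0 0 0.0015 0 0 0 1"

```text
time: 5.9
ee_pos: [504.6, -79.8, 112.3]
tool_rot: [-0.018, 1.0, -0.0, 0.0]
contact_force: [-0.5, -1.5, 1.4]
finger_gap: 0.003
```

Call:
carry_out --series "0 0 0.001 0 0 0 1; 0 0 0.001 0 0 0 1"

```text
time: 6.1
ee_pos: [504.5, -79.8, 110.3]
tool_rot: [-0.018, 1.0, -0.0, 0.0]
contact_force: [-0.1, -0.5, -0.1]
finger_gap: 0.004
```

Call:
carry_out --series "0 0 0.001 0 0 0 1; 0 0 0.001 0 0 0 1; 0 0 0 0 0 0 1"

```text
time: 6.4
ee_pos: [504.5, -79.8, 108.3]
tool_rot: [-0.018, 1.0, -0.0, -0.0]
contact_force: [-0.4, -0.4, 1.2]
finger_gap: 0.004
```

```bash
python3 - <<'E'
from h import *
s=robot.sense(); st(s); print(s["effort"],s["ft_torque"])
p,d=optics.grab_frame("wrist"); cv2.imwrite("pics/w4.png",p[:,:,::-1])
p,d=optics.grab_frame("scene"); cv2.imwrite("pics/s4.png",cv2.resize(p[80:320,130:430,::-1],(750,600)))
E
```

```text
t 6.4 pos [504.5 -79.8 108.3] rv [[-0.999, -0.035, -0.0], [-0.035, 0.999, -0.0], [0.0, -0.0, -1.0]] F [-0.4 -0.4  1.2] gap 0.004
[-2.06642726e-02 -4.55811524e+01  3.46181564e+00 -1.69958353e+01
  7.32505607e-03 -9.52695427e-02  5.71237702e-03] [ 0.01005917  0.06808998 -0.01846169]
```

View pics/w4.png

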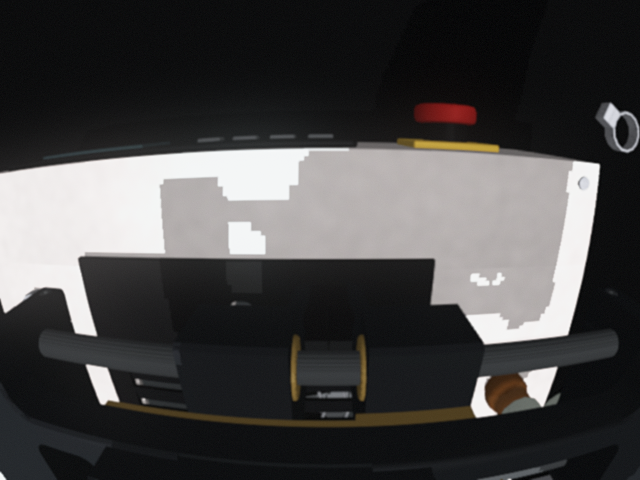

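View pics/s4.png

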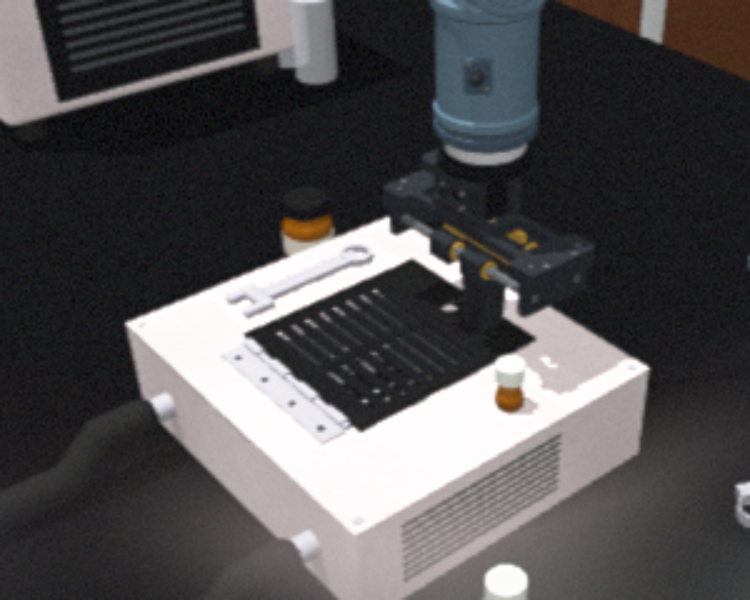

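Call:
carry_out --series "0 0 0.001 0 0 0 1; 0 0 0.001 0 0 0 1; 0 0 0 0 0 0 1"

```text
time: 6.8
ee_pos: [504.5, -79.8, 106.3]
tool_rot: [-0.018, 1.0, -0.0, 0.0]
contact_force: [-0.4, 0.3, 2.4]
finger_gap: 0.009
```

```bash
python3 - <<'E'
from h import *
s=robot.sense(); st(s); print(s["effort"],s["ft_torque"])
E
```

```text
t 6.8 pos [504.5 -79.8 106.3] rv [[-0.999, -0.035, 0.0], [-0.035, 0.999, -0.0], [-0.0, -0.0, -1.0]] F [-0.4  0.3  2.4] gap 0.009
[-2.06937856e-02 -4.48466313e+01  3.40754092e+00 -1.67919624e+01
  3.00415399e-03 -2.73938924e-01  5.80503154e-03] [ 0.10874852  0.17699889 -0.03623183]
```

Call:
carry_out --series "0 0 0.001 0 0 0 1; 0 0 0.0005 0 0 0 1; 0 0 0 0 0 0 1"

```text
time: 7.1
ee_pos: [504.5, -79.7, 105.0]
tool_rot: [-0.018, 1.0, 0.0, 0.0]
contact_force: [-1.6, 0.6, 7.2]
finger_gap: 0.006
```

Call:
carry_out --series "0 0 -0.032 0 0 0 1; 0 0 -0.032 0 0 -0.1167 1; 0 0 -0.032 0 0 -0.1167 1; -0.0246 0.0365 0 0 0 -0.1167 1; -0.0246 0.0365 0 0 0 0 1; -0.0246 0.0365 0 0 0 0 1; -0.0246 0.0365 0 0 0 0 1; -0.0246 0.0365 0 0 0 0 0.55; -0.0246 0.0365 0 0 0 0 0.55; -0.0246 0.0365 0 0 0 0 0.55; -0.0246 0.0365 0 0 0 0 0.55; -0.0246 0.0365 0 0 0 0 0.55; -0.0246 0.0365 0 0 0 0 0.55; 0 0 0.03 0 0 0 0.55; 0 0 0.03 0 0 0 0.55; 0 0 0.02 0 0 0 0.55; 0 0 0 0 0 0 0.55; 0 0 0 0 0 0 0.55; 0 0 0 0 0 0 0.55"

```text
time: 9.0
ee_pos: [601.1, 350.1, 122.4]
tool_rot: [-0.191, 0.982, 0.0, 0.001]
contact_force: [-0.5, 0.5, -0.2]
finger_gap: 0.45
```

```bash
python3 - <<'E'
from h import *
s=robot.sense(); st(s); print(s["qd"].round(3))
p,d=optics.grab_frame("wrist"); cv2.imwrite("pics/w5.png",p[:,:,::-1]); np.save("pics/w5.npy",d)
p,d=optics.grab_frame("scene"); cv2.imwrite("pics/s5.png",p[:,:,::-1])
E
```

```text
t 9.0 pos [601.1 350.1 122.4] rv [[-0.927, -0.376, 0.002], [-0.376, 0.927, 0.001], [-0.002, 0.0, -1.0]] F [-0.5  0.5 -0.2] gap 0.45
[ 0.001 -0.008 -0.001 -0.001 -0.001 -0.001  0.001]
```

View pics/w5.png

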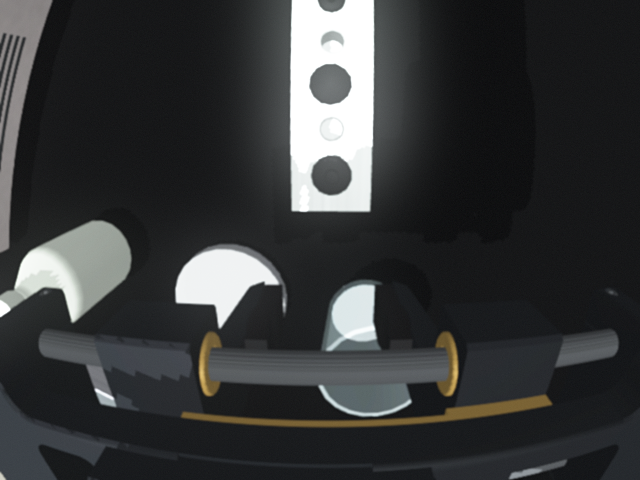

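View pics/s5.png

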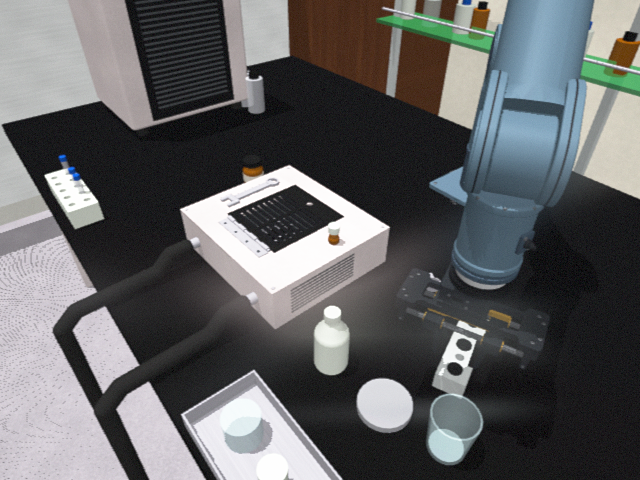

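```bash
python3 - <<'E'
from h import *
t=cv2.imread("pics/w5.png"); c=t[0:215,280:385].astype(float); c=np.clip(c*3.5,0,255).astype(np.uint8)
cv2.imwrite("pics/w5c.png",cv2.resize(np.hstack([c[:110],c[105:215]]),None,fx=3.5,fy=3.5,interpolation=cv2.INTER_CUBIC))
D=np.load("pics/w5.npy"); print(np.round(D[155:197:3,312:352:3]).astype(int)); print(np.round(D[65:105:4,312:352:4]).astype(int))
E
```

```text
[[227 228 226 225 226 223 224 226 227 227 227 227 227 227]
 [227 227 228 225 224 224 224   0 225 226 226 228 228 227]
 [229 229 224 225 225 224 225 224 225 224 224 225 228 229]
 [228 227 226 224 225 225 225 224 225 226 225 226 225 228]
 [229 226 225 225 226 227 225 226 224 226 226 225 228 229]
 [228 226 226 227 226 219   0 218 225 226 225 226 226 226]
 [229 227 227 227 226 217 216 218 218 225 226 228 227 228]
 [227 227 228 227 218 217 217 218 218 228 227 228 228 231]
 [228 229 227 228 229 218 218 219 219 228 227 228 230 231]
 [232 230 229 229 229 218 219 218 218 227 228 228 229 232]
 [232 229 228 229 228 230 229 229 229 229 229 230 229 232]
 [233 234 231 231 230 229 229 230 229 230 229 229 233 233]
 [234 233 233 232 231 230 229 229 233 232 232 233 233 233]
 [233 234 234 233 233 231 231 232 231 232 234 234 234 234]]
[[211 212 210 209 208 209 207 211 211 210]
 [211 210 209 208 207 207 207   0 210 211]
 [210 210 208 207 208 208 208 208 209 210]
 [208 209   0 209 209 209 209 210 210 211]
 [211 209 211 211 209 209 209 209 209 211]
 [210 210 210 210 210 209 210 210 209 212]
 [212 211 210 211 211 211 211 211 211 212]
 [213 212 211 211 212 212 213 213 213 214]
 [216 215 214 214 213 213 213 214 214 216]
 [217 218 214 215 214 214 215 216 217 216]]
```

View pics/w5c.png

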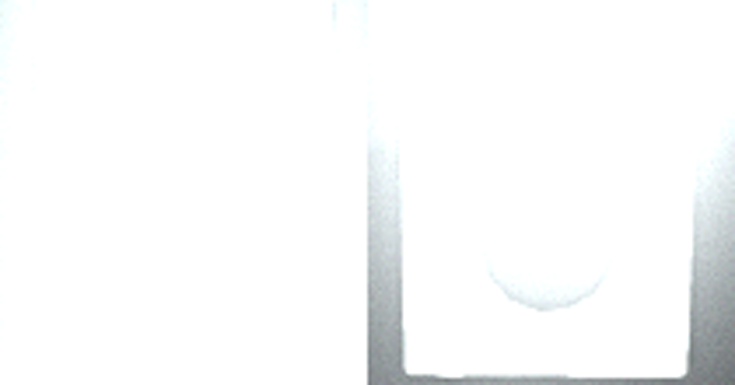

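```bash
python3 - <<'E'
from h import *
s=robot.sense(); D=np.load("pics/w5.npy"); t=cv2.imread("pics/w5.png")
v,u=np.mgrid[155:200,310:355]; d=D[155:200,310:355]
m=(d>0)&(d<221.5)&(v>164)
print(m.sum(),u[m].mean(),v[m].mean(), u[m].min(),u[m].max(),v[m].min(),v[m].max(),np.median(d[m]))
def P(u,v,d):
    o,r=ray("wrist",u,v,s)
    C=R.from_quat(s["tool_rot"]).as_matrix()@INF["wrist"]["hand_eye"][:3,:3]; return o+r*d/(r@-C[:,2])
print("pin pt",P(u[m].mean(),v[m].mean(),np.median(d[m])), onz("wrist",u[m].mean(),v[m].mean(),49.5,s))
g=cv2.cvtColor(t,cv2.COLOR_BGR2GRAY)
mm=((g<120)*255).astype(np.uint8)[140:205,296:368]
n,l,q,c=cv2.connectedComponentsWithStats(mm)
for i in range(1,n):
    if q[i,4]>200: print(q[i],c[i]+[296,140],onz("wrist",*(c[i]+[296,140]),39,s))
print("racktop",P(300,150,D[150,300]),P(365,150,D[150,365]),P(300,200,D[200,300]))
for a,b in [((291,150),(373,150))]: print(onz("wrist",*a,36,s),onz("wrist",*b,36,s))
E
```

```text
188 331.1329787234043 176.78191489361703 324 338 169 184 217.74988
pin pt [557.68162308 333.92088526  48.42119408] [557.55811252 333.86081755  49.5       ]
[  16   16   39   39 1187] [331.04043808 175.00084246] [557.75235786 333.9734987   39.        ]
racktop [550.72431503 310.35052816  35.30568407] [535.48866356 347.7853608   34.885125  ] [580.43851716 321.90386199  34.85613656]
[552.70302363 305.1657358   36.        ] [533.51619958 352.26149869  36.        ]
```

Call:
carry_out --series "0.023 0.0008 0 0 0 0 0.77; 0.023 0.0008 0 0 0 0 0.77; 0 0 0.02 0 0 0 0.77; 0 0 0.02 0 0 0 0.77; 0 0 0.015 0 0 0 0.77; 0 0 0 0 0 0 0.77; 0 0 0 0 0 0 0.77"

```text
time: 9.8
ee_pos: [557.4, 333.9, 66.3]
tool_rot: [-0.191, 0.982, 0.0, 0.0]
contact_force: [-0.4, 0.1, 0.1]
finger_gap: 0.232
```

```bash
python3 - <<'E'
from h import *
s=robot.sense(); st(s); print(s["qd"].round(3))
p,d=optics.grab_frame("wrist"); cv2.imwrite("pics/w6.png",p[:,:,::-1]); np.save("pics/w6.npy",d)
print(proj("wrist",np.array([557.8,334.3,49]),s),proj("wrist",s["ee_pos"],s))
c=np.clip(p[200:380,220:440,::-1].astype(float)*2,0,255).astype(np.uint8); cv2.imwrite("pics/w6c.png",cv2.resize(c,None,fx=3,fy=3))
E
```

```text
t 9.8 pos [557.4 333.9  66.3] rv [[-0.927, -0.376, 0.001], [-0.376, 0.927, 0.0], [-0.001, 0.0, -1.0]] F [-0.4  0.1  0.1] gap 0.232
[-0.    -0.013  0.    -0.012  0.    -0.001 -0.001]
[329.55252566 290.19716665] [329.22452641 305.60325659]
```

View pics/w6c.png

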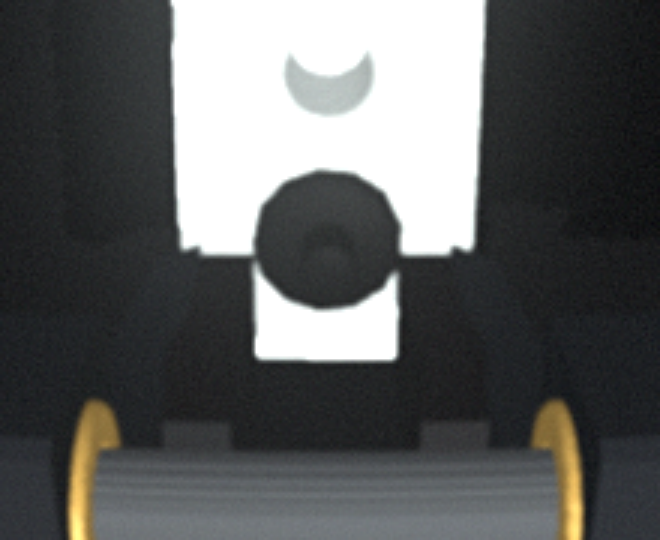

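Call:
carry_out --series "0 0 0.01 0 0 0 0.77; 0 0 0.01 0 0 0 0.77; 0 0 0.004 0 0 0 0.77; 0 0 0 0 0 0 0.77; 0 0 0 0 0 0 0.77"

```text
time: 10.35
ee_pos: [556.9, 333.7, 41.7]
tool_rot: [-0.191, 0.982, -0.0, -0.0]
contact_force: [0.0, 0.3, 0.9]
finger_gap: 0.227
```

Call:
carry_out --series "0 0 0.001 0 0 0 0.77; 0 0 0.001 0 0 0 0.77; 0 0 0 0 0 0 0.77"

```text
time: 10.65
ee_pos: [557.2, 333.9, 40.1]
tool_rot: [-0.191, 0.981, 0.0, 0.0]
contact_force: [0.4, -0.1, 1.4]
finger_gap: 0.232
```

Call:
carry_out --series "0 0 0.0007 0 0 0 0.77; 0 0 0.0003 0 0 0 0.77; 0 0 0 0 0 0 0.77"

```text
time: 10.95
ee_pos: [557.2, 333.9, 39.9]
tool_rot: [-0.191, 0.982, 0.0, 0.0]
contact_force: [-1.5, -1.2, 8.5]
finger_gap: 0.227
```

Call:
carry_out --series "0 0 -0.0008 0 0 0 0.77; 0 0 0 0 0 0 0.9; 0 0 0 0 0 0 1; 0 0 0 0 0 0 1; 0 0 0 0 0 0 1; 0 0 0 0 0 0 1" --newtons 20

```text
time: 11.55
ee_pos: [557.3, 334.1, 40.1]
tool_rot: [-0.192, 0.981, 0.0, 0.0]
contact_force: [-0.4, 0.8, 5.7]
finger_gap: 0.089
```

Call:
carry_out --series "0 0 -0.002 0 0 0 1; 0 0 -0.005 0 0 0 1; 0 0 -0.01 0 0 0 1; 0 0 -0.015 0 0 0 1; 0 0 -0.02 0 0 0 1; 0 0 -0.03 0 0 0 1; 0 0 -0.03 0 0 0 1; 0 0 -0.03 0 0 0 1; 0 0 0 0 0 0 1; 0 0 0 0 0 0 1"

```text
time: 12.55
ee_pos: [557.4, 334.0, 183.2]
tool_rot: [-0.191, 0.982, 0.0, 0.001]
contact_force: [-0.4, -0.0, -0.7]
finger_gap: 0.089
```

```bash
python3 - <<'E'
from h import *
s=robot.sense(); st(s)
p,d=optics.grab_frame("wrist"); cv2.imwrite("pics/w7.png",p[:,:,::-1])
c=np.clip(p[120:380,180:480,::-1].astype(float)*2,0,255).astype(np.uint8); cv2.imwrite("pics/w7c.png",cv2.resize(c,None,fx=2.3,fy=2.3))
p,d=optics.grab_frame("scene"); c=np.clip(p[180:400,380:580,::-1].astype(float)*1.5,0,255).astype(np.uint8); cv2.imwrite("pics/s7.png",cv2.resize(c,None,fx=2.7,fy=2.7))
E
```

```text
t 12.55 pos [557.4 334.  183.2] rv [[-0.927, -0.376, 0.002], [-0.376, 0.927, 0.001], [-0.002, 0.0, -1.0]] F [-0.4 -0.  -0.7] gap 0.089
```

View pics/w7c.png

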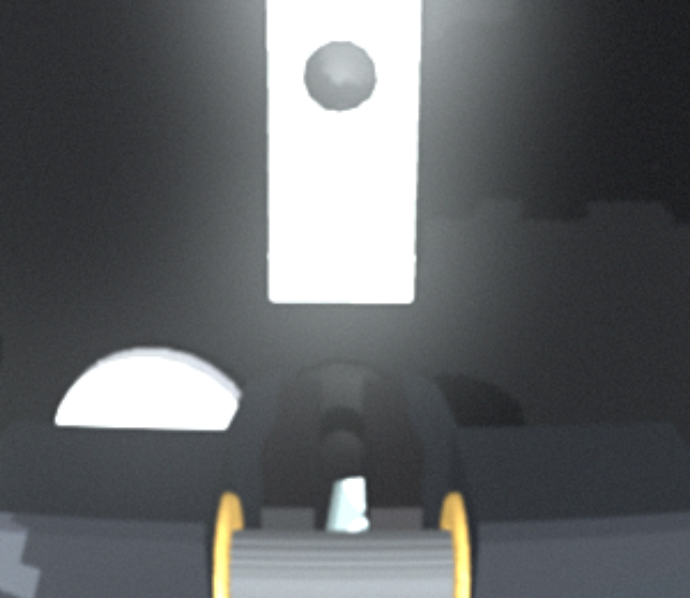

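View pics/s7.png

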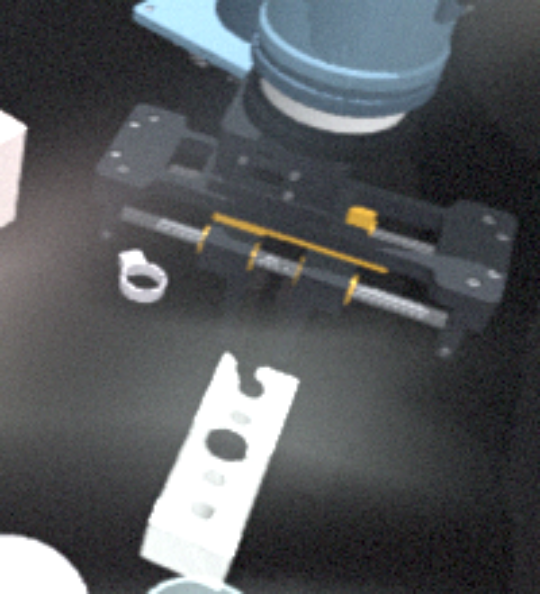

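Call:
carry_out --series "0 0 -0.012 0 0 0.1167 1; 0 0 -0.014 0 0 0.1167 1; 0 0 -0.014 0 0 0.1167 1; 0.001 -0.02 0 0 0 0 1; 0.0018 -0.0375 0 0 0 0 1; 0.0018 -0.0375 0 0 0 0 1; 0.0018 -0.0375 0 0 0 0 1; 0.0018 -0.0375 0 0 0 0 1; 0.0018 -0.0375 0 0 0 0 1; 0.0018 -0.0375 0 0 0 0 1; 0.0018 -0.0375 0 0 0 0 1; 0.0018 -0.0375 0 0 0 0 1; 0.0018 -0.0375 0 0 0 0 1; 0.0018 -0.0375 0 0 0 0 1; 0.0018 -0.0375 0 0 0 0 1; 0 -0.015 0.02 0 0 0 1; 0 0 0.025 0 0 0 1; 0 0 0.015 0 0 0 1; 0 0 0 0 0 0 1; 0 0 0 0 0 0 1"

```text
time: 14.65
ee_pos: [550.8, -115.0, 161.1]
tool_rot: [-0.018, 1.0, -0.0, -0.001]
contact_force: [0.7, 0.4, -0.8]
finger_gap: 0.087
```

Call:
carry_out --series "0 0 0 0 0 0 1; 0 0 0 0 0 0 1"

```text
time: 14.85
ee_pos: [552.3, -114.4, 162.4]
tool_rot: [-0.018, 1.0, -0.0, 0.001]
contact_force: [0.7, 0.4, 0.6]
finger_gap: 0.087
```

```bash
python3 - <<'E'
from h import *
s=robot.sense(); st(s); print(s["qd"].round(3))
p,d=optics.grab_frame("wrist"); cv2.imwrite("pics/w8.png",p[:,:,::-1]); np.save("pics/w8.npy",d)
print(proj("wrist",np.array([512,-116,108]),s))
c=np.clip(p[100:340,160:480,::-1].astype(float)*2,0,255).astype(np.uint8); cv2.imwrite("pics/w8c.png",cv2.resize(c,None,fx=2.4,fy=2.4))
E
```

```text
t 14.85 pos [ 552.3 -114.4  162.4] rv [[-0.999, -0.036, 0.001], [-0.036, 0.999, -0.0], [-0.001, -0.0, -1.0]] F [0.7 0.4 0.6] gap 0.087
[-0.004  0.    -0.001 -0.002 -0.002 -0.    -0.002]
[329.05433671 191.90777672]
```

View pics/w8c.png

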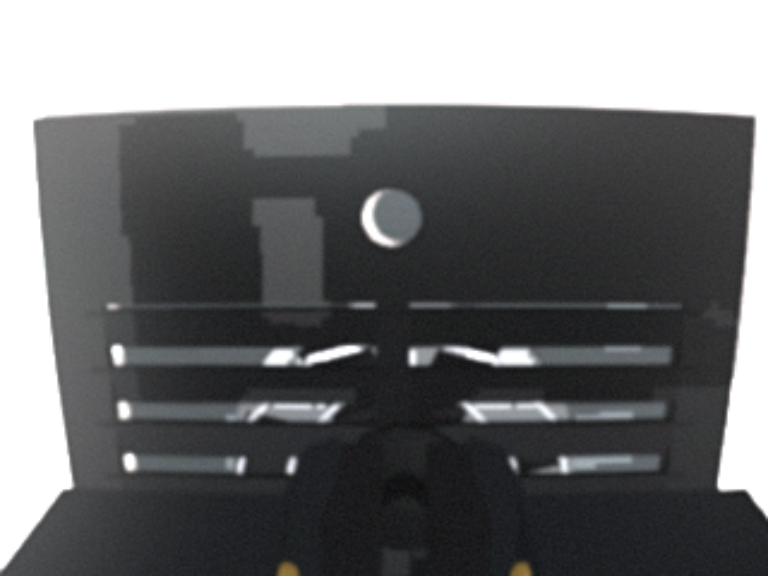

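```bash
python3 - <<'E'
from h import *
s=robot.sense()
p=cv2.imread("pics/w8.png"); g=cv2.cvtColor(p,cv2.COLOR_BGR2GRAY)
for th in (60,90,150):
    m=((g>th)*255).astype(np.uint8)[172:210,300:345]
    n,l,q,c=cv2.connectedComponentsWithStats(m)
    for i in range(1,n):
        if q[i,4]>20: print(th,q[i],c[i]+[300,172],onz("wrist",*(c[i]+[300,172]),109,s))
print(g[190,305:342])
# hatch left/right edges at row of hole
print([onz("wrist",u,190,109,s).round(1) for u in (160+42/2.4,160+748/2.4)])
E
```

```text
60 [ 10   7  18  24 175] [316.34285714 191.56571429] [ 511.8645915  -122.78171766  109.        ]
90 [ 11   8  14  22 110] [315.28181818 191.95454545] [ 512.09693152 -123.34841682  109.        ]
150 [12 13  5 14 23] [313.43478261 191.7826087 ] [ 512.03548004 -124.34877527  109.        ]
[ 25  26  27  23  27  68 127 159 162 136  98  64  55  57  57  57  56  56
  57  57  56  59  57  58  57  57  58  59  57  53  42  28  22  25  25  25
  26]
[array([ 512.4, -202.3,  109. ]), array([506.5, -35.2, 109. ])]
```

Call:
carry_out --series "0.01 -0.0004 0 0 0 0 1; 0.02 -0.0006 0 0 0 0 1; 0.0106 -0.0004 0 0 0 0 1; 0 0 0 0 0 0 1; 0 0 0.01 0 0 0 1; 0 0 0.01 0 0 0 1; 0 0 0.005 0 0 0 1; 0 0 0 0 0 0 1; 0 0 0 0 0 0 1; 0 0 0 0 0 0 1"

```text
time: 15.9
ee_pos: [511.7, -117.1, 136.8]
tool_rot: [-0.018, 1.0, -0.0, 0.0]
contact_force: [-0.0, 0.2, -0.3]
finger_gap: 0.09
```

```bash
python3 - <<'E'
from h import *
s=robot.sense(); st(s)
p,d=optics.grab_frame("wrist"); cv2.imwrite("pics/w9.png",p[:,:,::-1])
c=np.clip(p[140:380,170:490,::-1].astype(float)*2.5,0,255).astype(np.uint8); cv2.imwrite("pics/w9c.png",cv2.resize(c,None,fx=2.4,fy=2.4))
p,d=optics.grab_frame("scene"); c=np.clip(p[140:270,200:380,::-1].astype(float)*1.6,0,255).astype(np.uint8); cv2.imwrite("pics/s9.png",cv2.resize(c,None,fx=4.2,fy=4.2,interpolation=cv2.INTER_CUBIC))
E
```

```text
t 15.9 pos [ 511.7 -117.1  136.8] rv [[-0.999, -0.035, 0.0], [-0.035, 0.999, -0.0], [-0.0, -0.0, -1.0]] F [-0.   0.2 -0.3] gap 0.09
```

View pics/w9c.png

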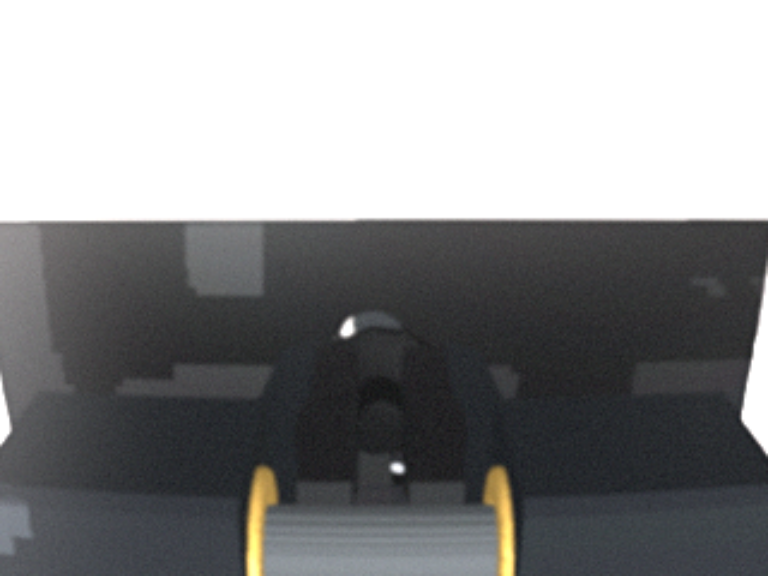

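View pics/s9.png

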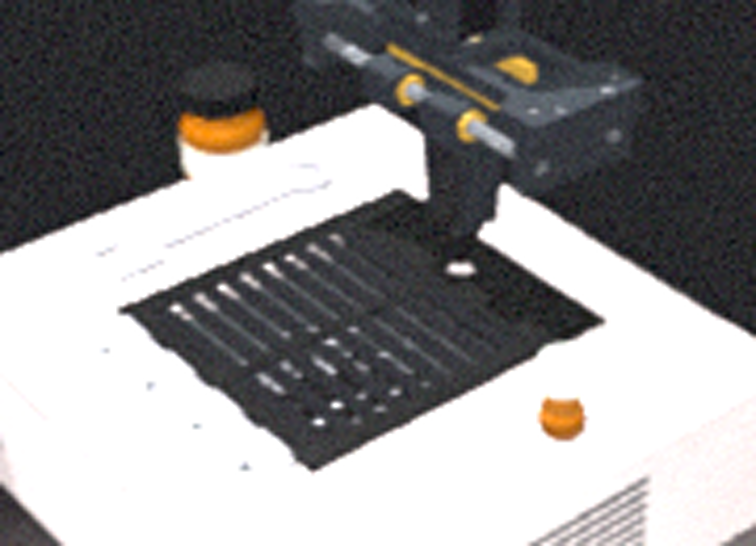

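Call:
carry_out --series "0 0 0.0015 0 0 0 1; 0 0 0.0015 0 0 0 1; 0 0 0.0015 0 0 0 1; 0 0 0.0015 0 0 0 1; 0 0 0 0 0 0 1"

```text
time: 16.5
ee_pos: [511.2, -117.0, 130.4]
tool_rot: [-0.018, 1.0, 0.0, -0.0]
contact_force: [-0.4, 1.1, 0.1]
finger_gap: 0.088
```

Call:
carry_out --series "0 0 0.0015 0 0 0 1; 0 0 0.0015 0 0 0 1; 0 0 0.0015 0 0 0 1; 0 0 0 0 0 0 1"

```text
time: 16.9
ee_pos: [511.2, -117.1, 125.9]
tool_rot: [-0.018, 1.0, -0.0, -0.0]
contact_force: [-0.7, -0.9, -0.3]
finger_gap: 0.088
```

Call:
carry_out --series "0 0 0.0015 0 0 0 1; 0 0 0.0015 0 0 0 1; 0 0 0.001 0 0 0 1; 0 0 0 0 0 0 1"

```text
time: 17.3
ee_pos: [511.3, -117.0, 122.0]
tool_rot: [-0.018, 1.0, 0.0, -0.0]
contact_force: [0.1, -0.1, -0.8]
finger_gap: 0.089
```

Call:
carry_out --series "0 0 0.0015 0 0 0 1; 0 0 0.0015 0 0 0 1; 0 0 0.001 0 0 0 1; 0 0 0 0 0 0 1"

```text
time: 17.7
ee_pos: [511.4, -117.0, 118.0]
tool_rot: [-0.018, 1.0, 0.0, -0.0]
contact_force: [-0.3, 0.0, -0.3]
finger_gap: 0.089
```

Call:
carry_out --series "0 0 0.0015 0 0 0 1; 0 0 0.0015 0 0 0 1; 0 0 0.001 0 0 0 1; 0 0 0 0 0 0 1"

```text
time: 18.1
ee_pos: [511.4, -117.0, 114.0]
tool_rot: [-0.018, 1.0, 0.0, -0.0]
contact_force: [-0.7, -0.6, 0.2]
finger_gap: 0.084
```

Call:
carry_out --series "0 0 0.001 0 0 0 1; 0 0 0.001 0 0 0 1; 0 0 0 0 0 0 1"

```text
time: 18.4
ee_pos: [511.5, -117.0, 112.1]
tool_rot: [-0.018, 1.0, 0.0, 0.0]
contact_force: [-1.5, -0.0, -0.1]
finger_gap: 0.088
```

Call:
carry_out --series "0 0 0.0007 0 0 0 1; 0 0 0.0005 0 0 0 1; 0 0 0 0 0 0 1"

```text
time: 18.7
ee_pos: [511.5, -117.0, 110.9]
tool_rot: [-0.018, 1.0, -0.0, 0.0]
contact_force: [-0.9, 0.1, 1.2]
finger_gap: 0.088
```

Call:
carry_out --series "0 0 0.0007 0 0 0 1; 0 0 0 0 0 0 1"

```text
time: 18.9
ee_pos: [511.5, -117.0, 110.3]
tool_rot: [-0.018, 1.0, -0.0, 0.0]
contact_force: [-1.1, -0.3, 2.3]
finger_gap: 0.085
```

Call:
carry_out --series "0 0 0.0005 0 0 0 1; 0 0 0 0 0 0 1; 0 0 0 0 0 0 1"

```text
time: 19.2
ee_pos: [511.5, -117.1, 109.8]
tool_rot: [-0.018, 1.0, -0.0, 0.0]
contact_force: [-0.7, 0.1, 2.7]
finger_gap: 0.089
```

Call:
carry_out --series "0 0 0.0004 0 0 0 1; 0 0 0 0 0 0 1; 0 0 0 0 0 0 1"

```text
time: 19.5
ee_pos: [511.4, -117.0, 109.4]
tool_rot: [-0.018, 1.0, -0.0, 0.0]
contact_force: [-2.1, 0.2, 4.3]
finger_gap: 0.09
```

Call:
carry_out --series "0 0 0.0004 0 0 0 1; 0 0 0 0 0 0 1; 0 0 0 0 0 0 1"

```text
time: 19.8
ee_pos: [511.4, -117.1, 109.0]
tool_rot: [-0.018, 1.0, -0.0, 0.0]
contact_force: [-2.0, -0.9, 5.5]
finger_gap: 0.091
```

```bash
python3 - <<'E'
from h import *
s=robot.sense(); st(s)
p,d=optics.grab_frame("wrist")
c=np.clip(p[140:380,170:490,::-1].astype(float)*2.5,0,255).astype(np.uint8); cv2.imwrite("pics/w10c.png",cv2.resize(c,None,fx=2.4,fy=2.4))
p,d=optics.grab_frame("scene"); c=np.clip(p[140:270,200:380,::-1].astype(float)*1.6,0,255).astype(np.uint8); cv2.imwrite("pics/s10.png",cv2.resize(c,None,fx=4.2,fy=4.2,interpolation=cv2.INTER_CUBIC))
E
```

```text
t 19.8 pos [ 511.4 -117.1  109. ] rv [[-0.999, -0.035, 0.0], [-0.035, 0.999, -0.0], [-0.0, -0.0, -1.0]] F [-2.  -0.9  5.5] gap 0.091
```

View pics/w10c.png

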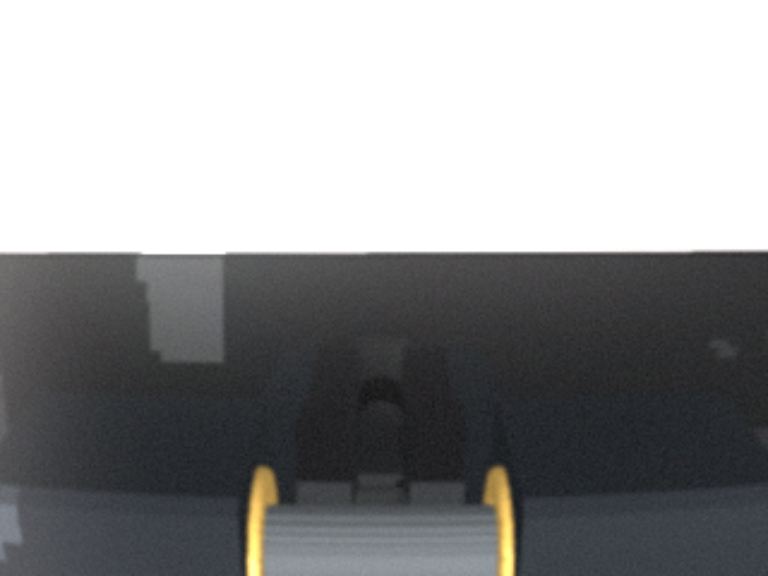

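View pics/s10.png

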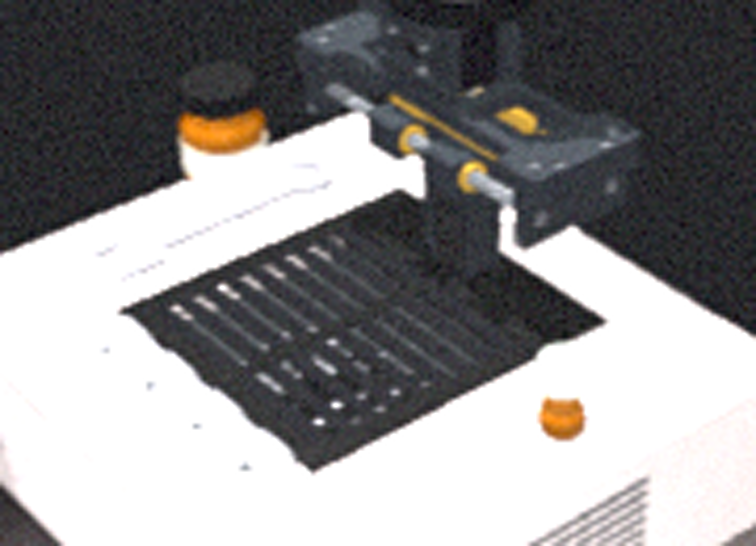

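Call:
carry_out --series "0 0 -0.0012 0 0 0 1; 0 0 0 0 0 0 0.9; 0 0 0 0 0 0 0.75; 0 0 0 0 0 0 0.75; 0 0 0 0 0 0 0.75; 0 0 -0.003 0 0 0 0.75; 0 0 -0.01 0 0 0 0.75; 0 0 -0.012 0 0 0 0.75; 0 0 0 0 0 0 0.75; 0 0 0 0 0 0 0.75"

```text
time: 20.9
ee_pos: [511.8, -117.0, 135.7]
tool_rot: [-0.018, 1.0, -0.0, 0.001]
contact_force: [0.4, -0.1, 0.1]
finger_gap: 0.254
```

```bash
python3 - <<'E'
from h import *
s=robot.sense(); st(s)
p,d=optics.grab_frame("wrist"); np.save("pics/w11.npy",d)
cv2.imwrite("pics/w11.png",p[:,:,::-1])
c=np.clip(p[180:340,220:440,::-1].astype(float)*3,0,255).astype(np.uint8); cv2.imwrite("pics/w11c.png",cv2.resize(c,None,fx=3,fy=3))
print(proj("wrist",np.array([511.4,-117,121]),s),proj("wrist",s["ee_pos"],s))
E
```

```text
t 20.9 pos [ 511.8 -117.   135.7] rv [[-0.999, -0.035, 0.001], [-0.035, 0.999, -0.0], [-0.001, -0.0, -1.0]] F [ 0.4 -0.1  0.1] gap 0.254
[329.6257339  290.36048631] [329.68329915 305.17242983]
```

View pics/w11c.png

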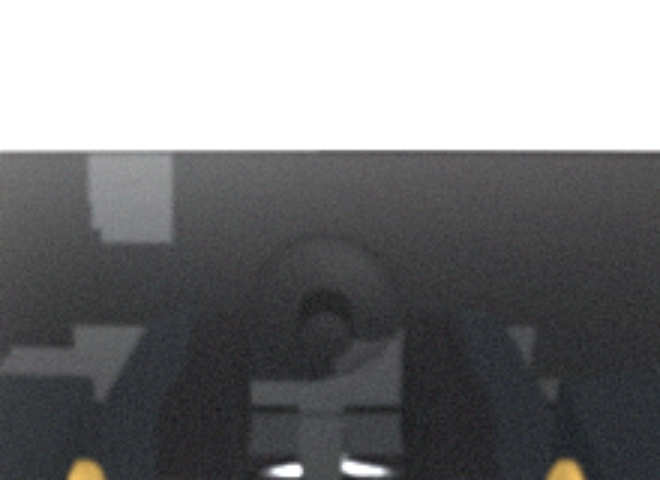

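```bash
python3 - <<'E'
from h import *
s=robot.sense(); D=np.load("pics/w11.npy")
C=R.from_quat(s["tool_rot"]).as_matrix()@INF["wrist"]["hand_eye"][:3,:3]
def P(u,v):
    d=np.median(D[v-1:v+2,u-1:u+2]); o,r=ray("wrist",u,v,s); return (o+r*d/(r@-C[:,2])).round(1)
for uv in [(328,290),(328,265),(312,275),(346,275),(290,255),(370,255),(328,245)]: print(uv,P(*uv))
E
```

```text
(328, 290) [ 510.7 -117.7  120.9]
(328, 265) [ 501.8 -118.1  111.2]
(312, 275) [ 507.6 -125.7  110.5]
(346, 275) [ 506.8 -109.   111.1]
(290, 255) [ 498.5 -136.9  107.8]
(370, 255) [497.  -97.5 108.1]
(328, 245) [ 492.6 -118.4  107.9]
```

Call:
carry_out --series "0 0 0 0 0 0 1; 0 0 0 0 0 0 1; 0 0 0 0 0 0 1; 0 0 0.005 0 0 0 1; 0 0 0.005 0 0 0 1; 0 0 0.002 0 0 0 1; 0 0 0 0 0 0 1; 0 0 0 0 0 0 1"

```text
time: 21.75
ee_pos: [511.4, -117.0, 123.0]
tool_rot: [-0.018, 1.0, -0.0, -0.0]
contact_force: [-0.1, -1.2, 0.4]
finger_gap: 0.005
```

Call:
carry_out --series "0 0 0.001 0 0 0 1; 0 0 0.001 0 0 0 1; 0 0 0.001 0 0 0 1; 0 0 0 0 0 0 1"

```text
time: 22.15
ee_pos: [511.5, -117.1, 120.2]
tool_rot: [-0.018, 1.0, -0.0, 0.0]
contact_force: [-0.4, 0.1, 2.2]
finger_gap: 0.003
```

Call:
carry_out --series "0 0 0.0004 0 0 0 1; 0 0 0.0004 0 0 0 1; 0 0 0.0004 0 0 0 1; 0 0 0 0 0 0 1"

```text
time: 22.55
ee_pos: [511.5, -117.1, 119.1]
tool_rot: [-0.018, 1.0, -0.0, 0.0]
contact_force: [-1.8, 0.1, 5.6]
finger_gap: 0.005
```

Call:
carry_out --series "0 0 0.0004 0 0 0 1; 0 0 0.0003 0 0 0 1; 0 0 0 0 0 0 1"

```text
time: 22.85
ee_pos: [511.4, -117.1, 118.5]
tool_rot: [-0.018, 1.0, 0.0, 0.0]
contact_force: [-1.9, 0.3, 6.8]
finger_gap: 0.005
```

Call:
carry_out --series "0 0 0.0004 0 0 0 1; 0 0 0.0003 0 0 0 1; 0 0 0 0 0 0 1"

```text
time: 23.15
ee_pos: [511.4, -117.1, 117.9]
tool_rot: [-0.018, 1.0, 0.0, 0.0]
contact_force: [-2.5, -0.3, 8.0]
finger_gap: 0.002
```

Call:
carry_out --series "0 0 0.0004 0 0 0 1; 0 0 0.0003 0 0 0 1; 0 0 0 0 0 0 1"

```text
time: 23.45
ee_pos: [511.5, -117.1, 117.3]
tool_rot: [-0.018, 1.0, 0.0, 0.0]
contact_force: [-2.8, 0.0, 7.9]
finger_gap: 0.006
```

Call:
carry_out --series "0 0 0.0005 0 0 0 1; 0 0 0.0005 0 0 0 1; 0 0 0 0 0 0 1"

```text
time: 23.75
ee_pos: [511.5, -117.1, 116.3]
tool_rot: [-0.018, 1.0, 0.0, 0.0]
contact_force: [-3.2, 0.4, 8.4]
finger_gap: 0.009
```

Call:
carry_out --series "0 0 0.0005 0 0 0 1; 0 0 0.0005 0 0 0 1; 0 0 0 0 0 0 1"

```text
time: 24.05
ee_pos: [511.5, -117.1, 115.3]
tool_rot: [-0.018, 1.0, 0.0, 0.0]
contact_force: [-2.9, -0.0, 8.0]
finger_gap: 0.005
```

Call:
carry_out --series "0 0 0.0005 0 0 0 1; 0 0 0.0005 0 0 0 1; 0 0 0.0005 0 0 0 1; 0 0 0.0005 0 0 0 1; 0 0 0 0 0 0 1"

```text
time: 24.55
ee_pos: [511.5, -117.1, 113.2]
tool_rot: [-0.018, 1.0, 0.0, 0.0]
contact_force: [-2.3, 0.9, 9.0]
finger_gap: 0.002
```

Call:
carry_out --series "0 0 0.0005 0 0 0 1; 0 0 0.0005 0 0 0 1; 0 0 0.0005 0 0 0 1; 0 0 0.0005 0 0 0 1; 0 0 0 0 0 0 1"

```text
time: 25.05
ee_pos: [511.5, -117.1, 111.3]
tool_rot: [-0.018, 1.0, -0.0, 0.0]
contact_force: [-3.4, -0.7, 8.9]
finger_gap: 0.001
```

Call:
carry_out --series "0 0 0.0004 0 0 0 1; 0 0 0.0003 0 0 0 1; 0 0 0 0 0 0 1"

```text
time: 25.35
ee_pos: [511.5, -117.1, 110.6]
tool_rot: [-0.018, 1.0, 0.0, 0.0]
contact_force: [-3.9, 0.1, 9.4]
finger_gap: 0.006
```

Call:
carry_out --series "0 0 0.0004 0 0 0 1; 0 0 0.0004 0 0 0 1; 0 0 0.0004 0 0 0 1; 0 0 0 0 0 0 1"

```text
time: 25.75
ee_pos: [511.5, -117.1, 109.4]
tool_rot: [-0.018, 1.0, 0.0, 0.0]
contact_force: [-1.8, 0.1, 7.9]
finger_gap: 0.006
```

Call:
carry_out --series "0 0 0.0003 0 0 0 1; 0 0 0.0003 0 0 0 1; 0 0 0 0 0 0 1"

```text
time: 26.05
ee_pos: [511.6, -117.1, 108.8]
tool_rot: [-0.018, 1.0, 0.0, 0.0]
contact_force: [-2.5, 1.7, 8.0]
finger_gap: 0.006
```

Call:
carry_out --series "0 0 0.0003 0 0 0 1; 0 0 0 0 0 0 1"

```text
time: 26.25
ee_pos: [511.6, -117.1, 108.5]
tool_rot: [-0.018, 1.0, 0.0, 0.0]
contact_force: [-3.4, 0.5, 8.1]
finger_gap: 0.004
```

Call:
carry_out --series "0 0 0.0003 0 0 0 1; 0 0 0 0 0 0 1"

```text
time: 26.45
ee_pos: [511.6, -117.1, 108.2]
tool_rot: [-0.018, 1.0, 0.0, 0.0]
contact_force: [-3.1, 0.8, 8.7]
finger_gap: 0.009
```

Call:
carry_out --series "0 0 0.0003 0 0 0 1; 0 0 0 0 0 0 1"

```text
time: 26.65
ee_pos: [511.6, -117.1, 108.1]
tool_rot: [-0.018, 1.0, 0.0, 0.0]
contact_force: [-3.9, 0.8, 11.6]
finger_gap: 0.004
```

Call:
carry_out --series "0 0 0.0001 0 0 0 1; 0 0 0 0 0 0 1; 0 0 0 0 0 0 1"

```text
time: 26.95
ee_pos: [511.6, -117.1, 108.1]
tool_rot: [-0.018, 1.0, 0.0, 0.0]
contact_force: [-3.8, 0.2, 12.1]
finger_gap: 0.006
```

Call:
carry_out --series "0 0 -0.002 0 0 0 1; 0 0 -0.008 0 0 0 1; 0 0 -0.02 0 0 0 1; -0.01 0 -0.02 0 0 0 1; -0.02 0 -0.01 0 0 0 1; -0.01 0 0 0 0 0 1; 0 0 0 0 0 0 1; 0 0 0 0 0 0 1; 0 0 0 0 0 0 1"

```text
time: 27.85
ee_pos: [550.0, -115.7, 166.4]
tool_rot: [-0.017, 1.0, 0.0, -0.001]
contact_force: [0.2, -0.3, -0.1]
finger_gap: 0.009
```

```bash
python3 - <<'E'
from h import *
s=robot.sense(); st(s)
p,D=optics.grab_frame("wrist"); np.save("pics/w12.npy",D)
c=np.clip(p[100:340,160:480,::-1].astype(float)*3,0,255).astype(np.uint8); cv2.imwrite("pics/w12c.png",cv2.resize(c,None,fx=2.4,fy=2.4))
C=R.from_quat(s["tool_rot"]).as_matrix()@INF["wrist"]["hand_eye"][:3,:3]
def P(u,v):
    d=np.median(D[v-2:v+3,u-2:u+3]); o,r=ray("wrist",u,v,s); return (o+r*d/(r@-C[:,2])).round(1)
for p0 in [(511.5,-117.1,111),(519,-117.1,111),(503,-117.1,111),(511.5,-108.5,111),(511.5,-126,111),(495,-117,108),(511.5,-150,108),(511.5,-80,108),(480,-190,104),(470,-117,104)]:
    uv=proj("wrist",np.array(p0),s).round().astype(int); print(p0,uv,P(*uv))
E
```

```text
t 27.85 pos [ 550.  -115.7  166.4] rv [[-0.999, -0.035, -0.002], [-0.035, 0.999, 0.0], [0.002, 0.0, -1.0]] F [ 0.2 -0.3 -0.1] gap 0.009
(511.5, -117.1, 111) [329 195] [ 511.3 -117.2  111. ]
(519, -117.1, 111) [329 209] [ 519.3 -116.9  110.5]
(503, -117.1, 111) [330 180] [ 503.1 -117.   110.8]
(511.5, -108.5, 111) [345 196] [ 511.6 -108.4  111. ]
(511.5, -126, 111) [313 195] [ 511.7 -126.   110.9]
(495, -117, 108) [330 165] [ 495.1 -117.2  108.3]
(511.5, -150, 108) [270 193] [ 511.7 -150.1  108.1]
(511.5, -80, 108) [395 197] [511.4 -80.1 108. ]
(480, -190, 104) [204 137] [ 480.2 -190.2  103.1]
(470, -117, 104) [332 120] [ 470.2 -117.   103.1]
```

View pics/w12c.png

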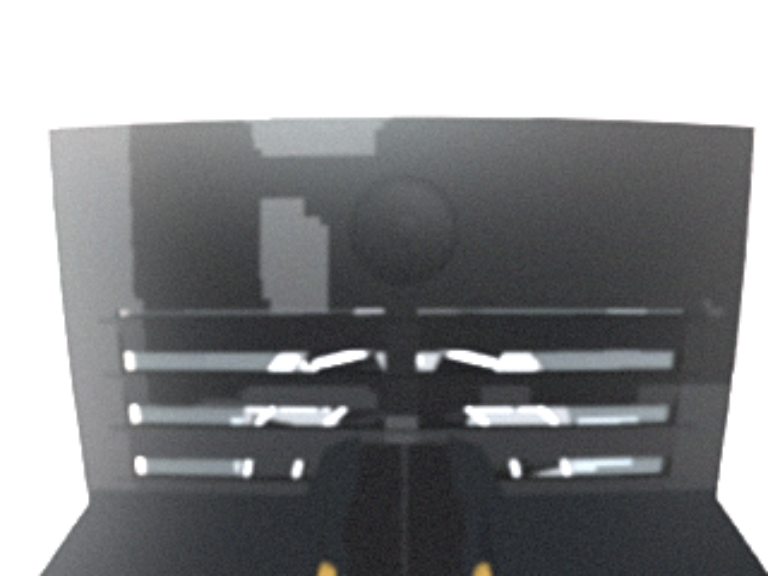

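```bash
python3 - <<'E'
from h import *
s12=robot.sense()
s8=dict(ee_pos=np.array([552.3,-114.4,162.4]),tool_rot=R.from_matrix(np.array([[-.9993,-.036,.001],[-.036,.9993,0],[-.001,0,-1]])).as_quat())
for nm,s in (("w8",s8),("w12",s12)):
    D=np.load(f"pics/{nm}.npy")
    C=R.from_quat(s["tool_rot"]).as_matrix()@INF["wrist"]["hand_eye"][:3,:3]
    def Z(x0,x1,y0,y1,z):
        out=[]
        for x in np.arange(x0,x1,1.0):
            for y in np.arange(y0,y1,1.0):
                u,v=proj("wrist",np.array([x,y,z]),s).round().astype(int)
                if D[v,u]>0:
                    o,r=ray("wrist",u,v,s); out.append((o+r*D[v,u]/(r@-C[:,2]))[2])
        return round(np.mean(out),2),round(np.std(out)/len(out)**.5,3)
    print(nm,"deck front",Z(468,478,-140,-90,104),"hatch front strip",Z(490,500,-160,-75,108),"hatch hole row L/R",Z(505,519,-170,-135,108),Z(505,519,-100,-65,108))
    print("  deck L/R of hatch", Z(500,515,-230,-215,104),Z(500,515,-20,-10,104),"rivet head ring",Z(508,515,-128,-124,111),Z(508,515,-110,-106,111),"pin",Z(509,514,-120,-114,111))
E
```

```text
w8 deck front (np.float64(103.07), np.float64(0.031)) hatch front strip (np.float64(108.12), np.float64(0.023)) hatch hole row L/R (np.float64(107.97), np.float64(0.03)) (np.float64(107.9), np.float64(0.031))
  deck L/R of hatch (np.float64(103.09), np.float64(0.042)) (np.float64(103.02), np.float64(0.055)) rivet head ring (np.float64(106.9), np.float64(0.367)) (np.float64(107.98), np.float64(0.1)) pin (np.float64(15.09), np.float64(0.143))
w12 deck front (np.float64(103.27), np.float64(0.031)) hatch front strip (np.float64(108.26), np.float64(0.022)) hatch hole row L/R (np.float64(108.13), np.float64(0.031)) (np.float64(108.08), np.float64(0.029))
  deck L/R of hatch (np.float64(103.26), np.float64(0.042)) (np.float64(103.18), np.float64(0.061)) rivet head ring (np.float64(110.99), np.float64(0.128)) (np.float64(111.0), np.float64(0.097)) pin (np.float64(111.15), np.float64(0.099))
```

Call:
carry_out --series "0.01 0 0.01 0 0 0 1; 0.02 0 0.01 0 0 0 1; 0.01 0 0.015 0 0 0 1; 0 0 0.015 0 0 0 1; 0 0 0.003 0 0 0 1; 0 0 0 0 0 0 1; 0 0 0 0 0 0 1"

```text
time: 28.6
ee_pos: [511.9, -117.1, 114.8]
tool_rot: [-0.018, 1.0, -0.0, 0.0]
contact_force: [0.2, -0.3, 0.4]
finger_gap: 0.005
```

Call:
carry_out --series "0 0 0.001 0 0 0 1; 0 0 0 0 0 0 1"

```text
time: 28.8
ee_pos: [511.8, -117.0, 113.7]
tool_rot: [-0.018, 1.0, -0.0, 0.0]
contact_force: [0.1, -0.5, -0.1]
finger_gap: 0.005
```

Call:
carry_out --series "0 0 0.001 0 0 0 1; 0 0 0.0005 0 0 0 1; 0 0 0 0 0 0 1"

```text
time: 29.1
ee_pos: [511.6, -117.0, 111.9]
tool_rot: [-0.018, 1.0, -0.0, 0.0]
contact_force: [-0.2, 1.0, 1.5]
finger_gap: 0.007
```

Call:
carry_out --series "0 0 0.0005 0 0 0 1; 0 0 0 0 0 0 1; 0 0 0 0 0 0 1"

```text
time: 29.4
ee_pos: [511.6, -117.0, 111.4]
tool_rot: [-0.018, 1.0, -0.0, 0.0]
contact_force: [0.4, 0.7, 1.3]
finger_gap: 0.005
```

Call:
carry_out --series "0 0 0.0005 0 0 0 1; 0 0 0 0 0 0 1; 0 0 0 0 0 0 1"

```text
time: 29.7
ee_pos: [511.6, -117.0, 110.9]
tool_rot: [-0.018, 1.0, -0.0, 0.0]
contact_force: [0.5, -0.4, 1.4]
finger_gap: 0.009
```

Call:
carry_out --series "0 0 0.0005 0 0 0 1; 0 0 0 0 0 0 1; 0 0 0 0 0 0 1"

```text
time: 30.0
ee_pos: [511.6, -117.0, 110.4]
tool_rot: [-0.018, 1.0, -0.0, 0.0]
contact_force: [0.5, 0.1, 2.6]
finger_gap: 0.008
```

Call:
carry_out --series "0 0 0.0005 0 0 0 1; 0 0 0 0 0 0 1; 0 0 0 0 0 0 1"

```text
time: 30.3
ee_pos: [511.5, -117.0, 109.9]
tool_rot: [-0.018, 1.0, -0.0, 0.0]
contact_force: [1.2, -0.5, 3.8]
finger_gap: 0.009
```

Call:
carry_out --series "0 0 0.0005 0 0 0 1; 0 0 0 0 0 0 1; 0 0 0 0 0 0 1"

```text
time: 30.6
ee_pos: [511.5, -117.0, 109.4]
tool_rot: [-0.018, 1.0, -0.0, 0.0]
contact_force: [0.0, -0.4, 3.5]
finger_gap: 0.008
```

Call:
carry_out --series "0 0 0.0004 0 0 0 1; 0 0 0 0 0 0 1; 0 0 0 0 0 0 1"

```text
time: 30.9
ee_pos: [511.5, -117.0, 109.0]
tool_rot: [-0.018, 1.0, -0.0, 0.0]
contact_force: [0.6, -0.3, 4.8]
finger_gap: 0.005
```

Call:
carry_out --series "0 0 0.0003 0 0 0 1; 0 0 0 0 0 0 1; 0 0 0 0 0 0 1"

```text
time: 31.2
ee_pos: [511.6, -117.1, 108.8]
tool_rot: [-0.018, 1.0, -0.0, 0.0]
contact_force: [0.4, 0.1, 6.4]
finger_gap: 0.007
```

Call:
carry_out --series "0 0 0.0003 0 0 0 1; 0 0 0 0 0 0 1; 0 0 0 0 0 0 1"

```text
time: 31.5
ee_pos: [511.5, -117.1, 108.6]
tool_rot: [-0.018, 1.0, -0.0, 0.0]
contact_force: [-0.5, 0.1, 6.6]
finger_gap: 0.004
```

```bash
python3 - <<'E'
from h import *
s=robot.sense(); print(s["ee_pos"],s["contact_force"],s["ft_torque"])
E
```

```text
[ 511.5344604  -117.08953039  108.56429071] [-0.51933741  0.12118068  6.58353464] [0.10410546 0.0619468  0.01127027]
```

Call:
carry_out --series "0 0 0.0003 0 0 0 1; 0 0 0 0 0 0 1; 0 0 0 0 0 0 1"

```text
time: 31.8
ee_pos: [511.5, -117.1, 108.3]
tool_rot: [-0.018, 1.0, -0.0, 0.0]
contact_force: [-0.3, 0.7, 7.6]
finger_gap: 0.002
```

```bash
python3 - <<'E'
from h import *
s=robot.sense(); print(s["ee_pos"],s["contact_force"],s["ft_torque"])
E
```

```text
[ 511.54349382 -117.0989673   108.31963057] [-0.32996983  0.69832883  7.58303005] [0.09811813 0.08308462 0.04315878]
```

Call:
carry_out --series "0 0 0.0003 0 0 0 1; 0 0 0 0 0 0 1; 0 0 0 0 0 0 1"

```text
time: 32.1
ee_pos: [511.6, -117.1, 108.2]
tool_rot: [-0.018, 1.0, 0.0, 0.0]
contact_force: [-1.0, -0.1, 8.9]
finger_gap: 0.008
```

Call:
carry_out --series "0 0 0.0003 0 0 0 1; 0 0 0 0 0 0 1; 0 0 0 0 0 0 1"

```text
time: 32.4
ee_pos: [511.6, -117.1, 108.1]
tool_rot: [-0.018, 1.0, 0.0, 0.0]
contact_force: [-1.9, 1.2, 10.9]
finger_gap: 0.005
```

```bash
cat >> h.py <<'E'
def zmap(D,s):
    C=R.from_quat(s["tool_rot"]).as_matrix()@INF["wrist"]["hand_eye"][:3,:3]
    def Z(x0,x1,y0,y1,z):
        out=[]
        for x in np.arange(x0,x1,1.0):
            for y in np.arange(y0,y1,1.0):
                u,v=proj("wrist",np.array([x,y,z]),s).round().astype(int)
                if 0<=v<480 and 0<=u<640 and D[v,u]>0:
                    o,r=ray("wrist",u,v,s); out.append((o+r*D[v,u]/(r@-C[:,2]))[2])
        return round(float(np.median(out)),2),round(float(np.std(out)/len(out)**.5),3)
    return Z
E
python3 - <<'E'
from h import *
s=robot.sense(); st(s)
p,D=optics.grab_frame("wrist"); np.save("pics/w13.npy",D); cv2.imwrite("pics/w13.png",p[:,:,::-1])
Z=zmap(D,s)
print("deck",Z(460,478,-150,-85,104),"strip L",Z(488,498,-170,-135,107),"strip R",Z(488,498,-100,-65,107),"mid",Z(488,495,-125,-110,107))
E
```

```text
t 32.4 pos [ 511.6 -117.1  108.1] rv [[-0.999, -0.035, 0.0], [-0.035, 0.999, 0.0], [-0.0, 0.0, -1.0]] F [-1.9  1.2 10.9] gap 0.005
deck (103.11, 0.018) strip L (105.16, 0.033) strip R (105.2, 0.034) mid (105.04, 0.063)
```

Call:
carry_out --series "0 0 0.0002 0 0 0 1; 0 0 0 0 0 0 1; 0 0 0 0 0 0 1"

```text
time: 32.75
ee_pos: [511.6, -117.1, 108.0]
tool_rot: [-0.018, 1.0, 0.0, 0.0]
contact_force: [-1.4, 1.1, 12.7]
finger_gap: 0.006
```

```bash
python3 - <<'E'
from h import *
for i in range(4):
    s=robot.sense(); print(s["time"],s["ee_pos"].round(2),s["contact_force"].round(1),s["effort"].round(2)); p,D=optics.grab_frame("wrist")
np.save("pics/w14.npy",D)
Z=zmap(D,s)
print("deck",Z(460,478,-150,-85,104),"strip L",Z(488,498,-170,-135,107),"strip R",Z(488,498,-100,-65,107))
E
```

```text
32.75 [ 511.61 -117.09  108.03] [-1.4  1.1 12.7] [ 7.000e-02 -4.121e+01  3.430e+00 -1.533e+01  2.000e-02 -6.700e-01
 -0.000e+00]
32.8 [ 511.59 -117.07  108.02] [-1.7  0.4 13.2] [ 7.000e-02 -4.121e+01  3.430e+00 -1.533e+01  2.000e-02 -6.700e-01
 -0.000e+00]
32.85 [ 511.61 -117.12  108.04] [-2.6  0.8 13.7] [ 7.000e-02 -4.121e+01  3.430e+00 -1.533e+01  2.000e-02 -6.600e-01
 -0.000e+00]
32.9 [ 511.6  -117.08  108.01] [-1.8  0.3 12.4] [ 7.000e-02 -4.121e+01  3.430e+00 -1.533e+01  2.000e-02 -6.600e-01
 -0.000e+00]
deck (103.08, 0.018) strip L (105.06, 0.032) strip R (105.06, 0.033)
```

Call:
carry_out --series "0 0 -0.001 0 0 0 1; 0 0 0 0 0 0 1; 0 0 0 0 0 0 1"

```text
time: 33.25
ee_pos: [511.6, -117.1, 108.5]
tool_rot: [-0.018, 1.0, -0.0, 0.0]
contact_force: [0.7, 0.9, 6.5]
finger_gap: 0.008
```

Call:
carry_out --series "0 0 -0.0008 0 0 0 1; 0 0 0 0 0 0 1; 0 0 0 0 0 0 1"

```text
time: 33.55
ee_pos: [511.5, -117.0, 109.1]
tool_rot: [-0.018, 1.0, -0.0, 0.0]
contact_force: [-0.2, -0.4, 3.9]
finger_gap: 0.008
```

Call:
carry_out --series "0 0 -0.0008 0 0 0 1; 0 0 0 0 0 0 1; 0 0 0 0 0 0 1"

```text
time: 33.85
ee_pos: [511.5, -117.0, 109.8]
tool_rot: [-0.018, 1.0, -0.0, 0.0]
contact_force: [1.2, 0.3, 3.2]
finger_gap: 0.004
```

```bash
python3 - <<'E'
from h import *
s=robot.sense(); st(s)
p,D=optics.grab_frame("wrist"); Z=zmap(D,s)
print("deck",Z(460,478,-150,-85,104),"strip L",Z(488,498,-170,-135,107),"strip R",Z(488,498,-100,-65,107))
E
```

```text
t 33.85 pos [ 511.5 -117.   109.8] rv [[-0.999, -0.035, 0.0], [-0.035, 0.999, -0.0], [-0.0, -0.0, -1.0]] F [1.2 0.3 3.2] gap 0.004
deck (103.08, 0.019) strip L (105.9, 0.032) strip R (105.91, 0.032)
```

Call:
carry_out --series "0 0 -0.0008 0 0 0 1; 0 0 0 0 0 0 1; 0 0 0 0 0 0 1"

```text
time: 34.2
ee_pos: [511.4, -117.0, 110.6]
tool_rot: [-0.018, 1.0, 0.0, -0.0]
contact_force: [1.3, -0.2, 1.3]
finger_gap: 0.002
```

```bash
cat > m.py <<'E'
from h import *
s=robot.sense(); st(s)
p,D=optics.grab_frame("wrist"); Z=zmap(D,s)
print("deck",Z(460,478,-150,-85,104),"strip L",Z(488,498,-170,-135,107),"strip R",Z(488,498,-100,-65,107))
E
python3 m.py
```

```text
t 34.2 pos [ 511.4 -117.   110.6] rv [[-0.999, -0.035, -0.0], [-0.035, 0.999, 0.0], [0.0, 0.0, -1.0]] F [ 1.3 -0.2  1.3] gap 0.002
deck (103.11, 0.018) strip L (106.48, 0.032) strip R (106.56, 0.033)
```

Call:
carry_out --series "0 0 -0.001 0 0 0 1; 0 0 0 0 0 0 1; 0 0 0 0 0 0 1"

```text
time: 34.55
ee_pos: [511.1, -117.0, 111.5]
tool_rot: [-0.018, 1.0, 0.0, -0.0]
contact_force: [0.5, 0.3, 1.6]
finger_gap: 0.008
```

```bash
python3 m.py
```

```text
t 34.55 pos [ 511.1 -117.   111.5] rv [[-0.999, -0.035, -0.001], [-0.035, 0.999, 0.0], [0.001, 0.0, -1.0]] F [0.5 0.3 1.6] gap 0.008
deck (103.13, 0.018) strip L (107.34, 0.033) strip R (107.37, 0.033)
```

Call:
carry_out --series "0 0 -0.003 0 0 0 1; 0 0 0 0 0 0 1; 0 0 0 0 0 0 1"

```text
time: 34.9
ee_pos: [511.1, -117.0, 114.6]
tool_rot: [-0.018, 1.0, 0.0, -0.0]
contact_force: [0.2, -0.6, -0.5]
finger_gap: 0.003
```

```bash
python3 m.py
```

```text
t 34.9 pos [ 511.1 -117.   114.6] rv [[-0.999, -0.035, -0.001], [-0.035, 0.999, 0.0], [0.001, 0.0, -1.0]] F [ 0.2 -0.6 -0.5] gap 0.003
deck (103.11, 0.018) strip L (108.14, 0.033) strip R (108.1, 0.035)
```

Call:
carry_out --series "0 0 -0.015 0 0 0 1; -0.02 0 -0.015 0 0 0 1; -0.02 0 0 0 0 0 1; 0 0 0 0 0 0 1; 0 0 0 0 0 0 1; 0 0 0 0 0 0 1"

```text
time: 35.55
ee_pos: [549.9, -115.7, 144.0]
tool_rot: [-0.017, 1.0, 0.0, -0.001]
contact_force: [-0.8, -0.1, -0.1]
finger_gap: 0.004
```

```bash
python3 - <<'E'
from h import *
s=robot.sense(); st(s)
p,D=optics.grab_frame("wrist"); p2,D2=optics.grab_frame("wrist");np.save("pics/w15.npy",D)
D=np.where((D>0)&(D2>0),(D+D2)/2,0)
Z=zmap(D,s)
print("deck",Z(460,478,-150,-85,104),"strip L",Z(488,498,-170,-135,107),"strip R",Z(488,498,-100,-65,107),"row",Z(505,519,-170,-135,108),Z(505,519,-100,-65,108))
print("ring",Z(508,515,-128,-124,111),Z(508,515,-110,-106,111),Z(501,505,-121,-113,111),Z(518,522,-121,-113,111),"pin",Z(509,514,-120,-114,111))
print("rear hatch",Z(530,536,-170,-60,108),)
c=p[160:230,285:375,::-1].astype(float); c=np.clip((c-10)*6,0,255).astype(np.uint8); cv2.imwrite("pics/w15c.png",cv2.resize(c,None,fx=8,fy=8,interpolation=cv2.INTER_CUBIC))
a=c
E
```

```text
t 35.55 pos [ 549.9 -115.7  144. ] rv [[-0.999, -0.035, -0.002], [-0.035, 0.999, 0.0], [0.002, 0.0, -1.0]] F [-0.8 -0.1 -0.1] gap 0.004
deck (103.04, 0.014) strip L (108.05, 0.026) strip R (108.0, 0.025) row (107.88, 0.021) (107.8, 0.022)
ring (110.6, 0.1) (110.55, 0.095) (110.65, 0.094) (110.63, 0.064) pin (110.65, 0.077)
rear hatch (107.38, 0.819)
```

View pics/w15c.png

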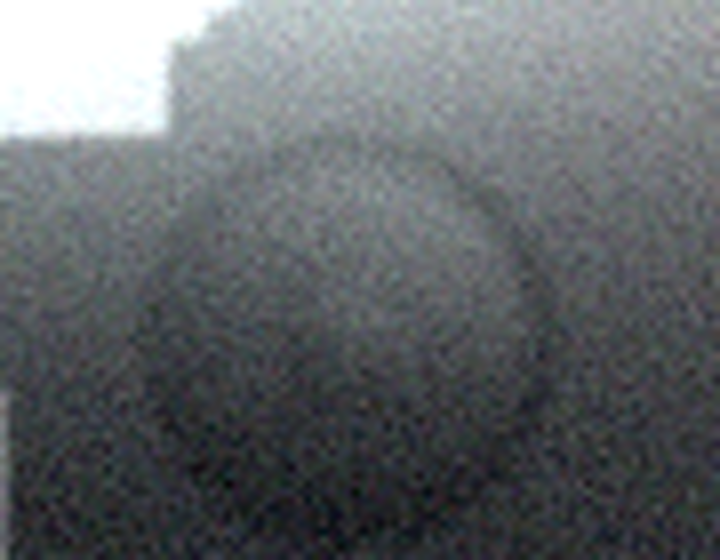

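Call:
carry_out --series "0.03 0 0 0 0 0 1; 0.03 0 0 0 0 0 1; 0.025 0 0 0 0 0 1; 0 0 0.02 0 0 0 1; 0 0 0.018 0 0 0 1; 0 0 0 0 0 0 1; 0 0 0 0 0 0 1"

```text
time: 36.35
ee_pos: [466.0, -118.7, 106.8]
tool_rot: [-0.017, 1.0, 0.0, -0.0]
contact_force: [-0.0, 0.5, -0.2]
finger_gap: 0.003
```

Call:
carry_out --series "0 0 0.001 0 0 0 1; 0 0 0.0005 0 0 0 1; 0 0 0 0 0 0 1"

```text
time: 36.65
ee_pos: [466.6, -118.6, 105.4]
tool_rot: [-0.018, 1.0, -0.0, 0.0]
contact_force: [-0.3, 0.2, 0.2]
finger_gap: 0.006
```

Call:
carry_out --series "0 0 0.0005 0 0 0 1; 0 0 0.0005 0 0 0 1; 0 0 0 0 0 0 1"

```text
time: 36.95
ee_pos: [466.6, -118.6, 104.5]
tool_rot: [-0.018, 1.0, 0.0, 0.0]
contact_force: [-0.8, 1.5, 4.2]
finger_gap: 0.005
```

Call:
carry_out --series "0 0 0.0004 0 0 0 1; 0 0 0 0 0 0 1"

```text
time: 37.15
ee_pos: [466.6, -118.6, 104.4]
tool_rot: [-0.018, 1.0, 0.0, 0.0]
contact_force: [-3.1, 0.2, 11.8]
finger_gap: 0.003
```

```bash
python3 - <<'E'
from h import *
s=robot.sense(); print(s["ee_pos"].round(2),s["contact_force"].round(1))
D=np.load("pics/w8.npy")
s8=dict(ee_pos=np.array([552.3,-114.4,162.4]),tool_rot=R.from_matrix(np.array([[-.9993,-.036,.001],[-.036,.9993,0],[-.001,0,-1]])).as_quat())
s15=dict(ee_pos=np.array([549.9,-115.7,144.0]),tool_rot=R.from_matrix(np.array([[-.9993,-.035,-.002],[-.035,.9993,0],[.002,0,-1]])).as_quat())
for D,s in ((D,s8),(np.load("pics/w15.npy"),s15)):
    Z=zmap(D,s)
    print([ (x,Z(x,x+4,-165,-130,108)[0],Z(x,x+4,-105,-70,108)[0]) for x in (488,494,500,506,512,518,524)])
    print([(y,Z(490,500,y,y+10,108)[0]) for y in range(-195,-40,15)])
    print([(x,Z(x,x+5,-225,-210,104)[0],Z(x,x+5,-20,-10,104)[0]) for x in (455,470,485,500,515,530)])
E
```

```text
[ 466.56 -118.59  104.44] [-3.1  0.2 11.8]
[(488, 108.17, 108.16), (494, 108.24, 108.07), (500, 108.15, 107.93), (506, 107.88, 108.05), (512, 107.96, 107.86), (518, 107.92, 107.79), (524, 107.7, 107.79)]
[(-195, 108.1), (-180, 108.13), (-165, 108.11), (-150, 108.31), (-135, 108.26), (-120, 107.88), (-105, 108.05), (-90, 108.25), (-75, 108.04), (-60, 108.09), (-45, 108.11)]
[(455, 102.99, 103.07), (470, 102.98, 103.26), (485, 103.11, 103.08), (500, 103.09, 103.03), (515, 102.95, 103.12), (530, 103.0, 103.14)]
[(488, 108.15, 108.03), (494, 108.0, 107.96), (500, 107.91, 108.09), (506, 108.01, 107.84), (512, 107.7, 107.82), (518, 107.86, 107.69), (524, 107.72, 107.66)]
[(-195, 108.11), (-180, 108.14), (-165, 108.17), (-150, 108.02), (-135, 108.09), (-120, 108.12), (-105, 107.91), (-90, 108.08), (-75, 107.82), (-60, 107.96), (-45, 107.92)]
[(455, 103.05, 103.02), (470, 103.03, 103.04), (485, 102.94, 102.94), (500, 103.2, 102.96), (515, 103.1, 102.95), (530, 103.14, 103.22)]
```

```bash
python3 - <<'E'
from h import *
s11=dict(ee_pos=np.array([511.8,-117.0,135.7]),tool_rot=R.from_matrix(np.array([[-.9993,-.035,.001],[-.035,.9993,0],[-.001,0,-1]])).as_quat())
Z=zmap(np.load("pics/w11.npy"),s11)
print("deck",Z(460,478,-150,-85,104),"strip L",Z(488,498,-170,-135,108),"strip R",Z(488,498,-100,-65,108))
print("ring",Z(508,515,-128,-124,111),Z(508,515,-110,-106,111),Z(501,505,-121,-113,111),"pin",Z(509.5,513.5,-119,-115,121))
E
```

```text
deck (103.08, 0.018) strip L (108.52, 0.034) strip R (108.49, 0.034)
ring (111.44, 0.083) (111.1, 0.109) (111.13, 0.108) pin (121.09, 0.16)
```

Call:
carry_out --series "0 0 -0.002 0 0 0 1; 0 0 -0.0149 0 0 0 0.75; 0 0 -0.0149 0 0 0 0.75; -0.02 0.0 0 0 0 0 0.75; -0.0252 0 0 0 0 0 0.75; 0 0 0 0 0 0 0.75; 0 0 0 0 0 0 0.75; 0 0 0 0 0 0 0.75; 0 0 0 0 0 0 0.75"

```text
time: 38.05
ee_pos: [510.6, -117.2, 135.3]
tool_rot: [-0.017, 1.0, 0.0, -0.0]
contact_force: [-0.5, -0.4, -0.1]
finger_gap: 0.248
```

```bash
python3 - <<'E'
from h import *
s=robot.sense(); st(s)
p,D=optics.grab_frame("wrist"); np.save("pics/w16.npy",D)
c=np.clip(p[180:340,220:440,::-1].astype(float)*3,0,255).astype(np.uint8); cv2.imwrite("pics/w16c.png",cv2.resize(c,None,fx=3,fy=3))
Z=zmap(D,s)
print("deck",Z(460,478,-150,-85,104),"strip L",Z(488,498,-170,-135,108),"strip R",Z(488,498,-100,-65,108))
print("ring",Z(508,515,-128,-124,111),Z(508,515,-110,-106,111),Z(501,505,-121,-113,111),"pin",Z(509.5,513.5,-119,-115,111))
E
```

```text
t 38.05 pos [ 510.6 -117.2  135.3] rv [[-0.999, -0.035, -0.001], [-0.035, 0.999, 0.0], [0.001, 0.0, -1.0]] F [-0.5 -0.4 -0.1] gap 0.248
deck (103.07, 0.019) strip L (108.1, 0.033) strip R (108.07, 0.031)
ring (110.91, 0.106) (110.76, 0.138) (110.59, 0.114) pin (111.28, 0.168)
```

View pics/w16c.png

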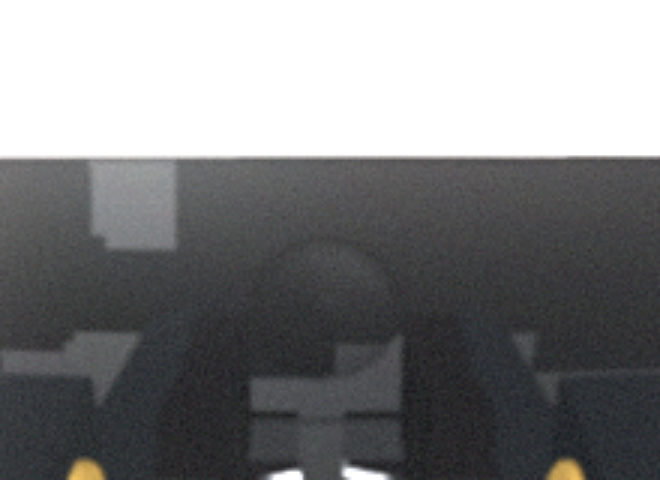

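```bash
python3 - <<'E'
from h import *
s=dict(ee_pos=np.array([601.1,350.1,122.4]),tool_rot=R.from_matrix(np.array([[-.927,-.376,.002],[-.376,.927,.001],[-.002,0,-1]])).as_quat())
D=np.load("pics/w5.npy")
C=R.from_quat(s["tool_rot"]).as_matrix()@INF["wrist"]["hand_eye"][:3,:3]
def zz(mask):
    o=[]
    for v,u in zip(*np.where(mask&(D>0))):
        oo,r=ray("wrist",u,v,s); o.append((oo+r*D[v,u]/(r@-C[:,2]))[2])
    return round(np.median(o),2),len(o)
v,u=np.mgrid[0:480,0:640]
rr=np.hypot(u-331,v-175)
print("head ring",zz((rr>11)&(rr<17)&(v<176)),zz((rr>11)&(rr<17)),"pin",zz(np.hypot(u-331.1,v-177)<5),"rack",zz((rr>23)&(rr<36)&(abs(u-331)<34)&(v<207)))
print("rack far", zz((abs(v-106)<3)&(abs(u-331)<34)), "plug",zz(np.hypot(u-330,v-84)<6),zz((np.hypot(u-330,v-84)<17)&(np.hypot(u-330,v-84)>14)))
E
```

```text
head ring (np.float64(38.59), 260) (np.float64(38.59), 510) pin (np.float64(48.54), 74) rack (np.float64(35.06), 2206)
rack far (np.float64(35.11), 334) plug (np.float64(39.99), 109) (np.float64(39.16), 274)
```

Call:
carry_out --series "-0.001 0 0 0 0 0 0.58; 0 0 0.01 0 0 0 0.58; 0 0 0.01 0 0 0 0.58; 0 0 0.003 0 0 0 0.58; 0 0 0 0 0 0 0.58; 0 0 0 0 0 0 0.58" --newtons 8

```text
time: 38.7
ee_pos: [512.6, -117.0, 112.4]
tool_rot: [-0.018, 1.0, -0.0, -0.0]
contact_force: [0.0, -0.2, 1.0]
finger_gap: 0.42
```

Call:
carry_out --series "0 0 0.001 0 0 0 0.58; 0 0 0.001 0 0 0 0.58; 0 0 0 0 0 0 0.58"

```text
time: 39.0
ee_pos: [512.7, -117.0, 110.6]
tool_rot: [-0.018, 1.0, -0.0, 0.0]
contact_force: [0.2, -0.5, -0.2]
finger_gap: 0.421
```

Call:
carry_out --series "0 0 0.0007 0 0 0 0.58; 0 0 0 0 0 0 0.62; 0 0 0 0 0 0 0.66; 0 0 0 0 0 0 0.72; 0 0 0 0 0 0 0.76; 0 0 0 0 0 0 0.76; 0 0 0 0 0 0 0.76" --newtons 8

```text
time: 39.7
ee_pos: [512.7, -117.0, 109.9]
tool_rot: [-0.018, 1.0, -0.0, 0.0]
contact_force: [-0.1, -0.1, -0.4]
finger_gap: 0.278
```

```bash
python3 m.py
```

```text
t 39.7 pos [ 512.7 -117.   109.9] rv [[-0.999, -0.035, 0.0], [-0.035, 0.999, -0.0], [-0.0, -0.0, -1.0]] F [-0.1 -0.1 -0.4] gap 0.278
deck (103.09, 0.019) strip L (108.08, 0.031) strip R (108.04, 0.032)
```

Call:
carry_out --series "0 0 -0.0005 0 0 0 0.76; 0 0 0 0 0 0 0.76; 0 0 0 0 0 0 0.76"

```text
time: 40.05
ee_pos: [512.5, -117.0, 110.1]
tool_rot: [-0.018, 1.0, -0.0, -0.0]
contact_force: [0.9, -0.4, -4.1]
finger_gap: 0.279
```

Call:
carry_out --series "0 0 -0.0005 0 0 0 0.76; 0 0 0 0 0 0 0.76; 0 0 0 0 0 0 0.76"

```text
time: 40.35
ee_pos: [512.4, -116.9, 110.4]
tool_rot: [-0.018, 1.0, -0.0, -0.0]
contact_force: [2.0, -0.2, -10.6]
finger_gap: 0.278
```

```bash
python3 m.py; python3 m.py
```

```text
t 40.35 pos [ 512.4 -116.9  110.4] rv [[-0.999, -0.035, -0.0], [-0.035, 0.999, -0.0], [0.001, -0.0, -1.0]] F [  2.   -0.2 -10.6] gap 0.278
deck (103.07, 0.019) strip L (108.23, 0.031) strip R (108.15, 0.032)
t 40.4 pos [ 512.4 -116.9  110.4] rv [[-0.999, -0.035, -0.001], [-0.035, 0.999, -0.0], [0.001, -0.0, -1.0]] F [  3.2  -1.  -10.8] gap 0.279
deck (103.06, 0.018) strip L (108.12, 0.03) strip R (108.07, 0.033)
```

Call:
carry_out --series "0 0 0.0005 0 0 0 0.76; 0 0 0.0005 0 0 0 0.76; 0 0 0 0 0 0 0.7; 0 0 0 0 0 0 0.58; 0 0 0 0 0 0 0.58; 0 0 0 0 0 0 0.58; 0 0 -0.005 0 0 0 0.58; 0 0 -0.02 0 0 0 0.58; 0 0 -0.03 0 0 0 0.58; -0.02 0 -0.04 0 0 0 0.58; -0.02 0 -0.04 0 0 0 0.58; 0 0 -0.02 0 0 0 0.58; 0 0 0 0 0 0 0.58; 0 0 0 0 0 0 0.58; 0 0 0 0 0 0 0.58"

```text
time: 41.95
ee_pos: [551.4, -115.4, 263.6]
tool_rot: [-0.018, 1.0, 0.0, -0.001]
contact_force: [-0.7, 0.6, -0.0]
finger_gap: 0.418
```

```bash
python3 - <<'E'
from h import *
s=robot.sense(); st(s)
p,D=optics.grab_frame("wrist"); cv2.imwrite("pics/w17.png",p[:,:,::-1])
Z=zmap(D,s)
print("deck",Z(460,478,-150,-85,104),"strip L",Z(488,498,-170,-135,108),"row",Z(505,519,-170,-135,108),Z(505,519,-100,-65,108))
print("ring",Z(508,515,-128,-124,111),Z(508,515,-110,-106,111),"pin",Z(509,514,-120,-114,111))
p,D=optics.grab_frame("scene"); cv2.imwrite("pics/s17.png",p[:,:,::-1])
E
```

```text
t 41.95 pos [ 551.4 -115.4  263.6] rv [[-0.999, -0.035, -0.002], [-0.035, 0.999, 0.0], [0.002, 0.0, -1.0]] F [-0.7  0.6 -0. ] gap 0.418
deck (103.16, 0.021) strip L (108.07, 0.036) row (107.93, 0.032) (107.92, 0.033)
ring (110.89, 0.125) (110.51, 0.143) pin (111.15, 0.122)
```

View pics/w17.png

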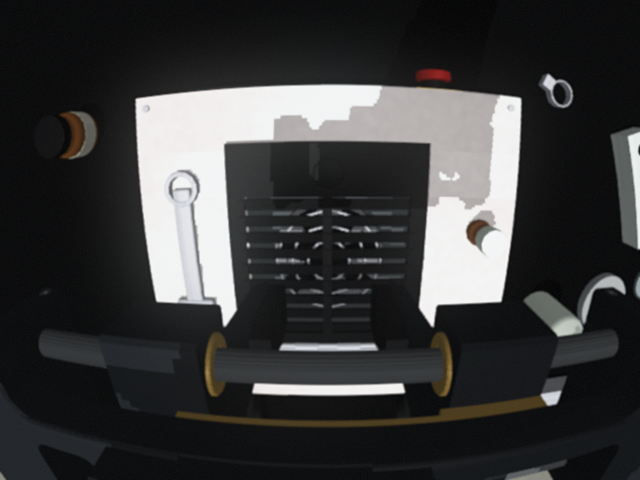

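View pics/s17.png

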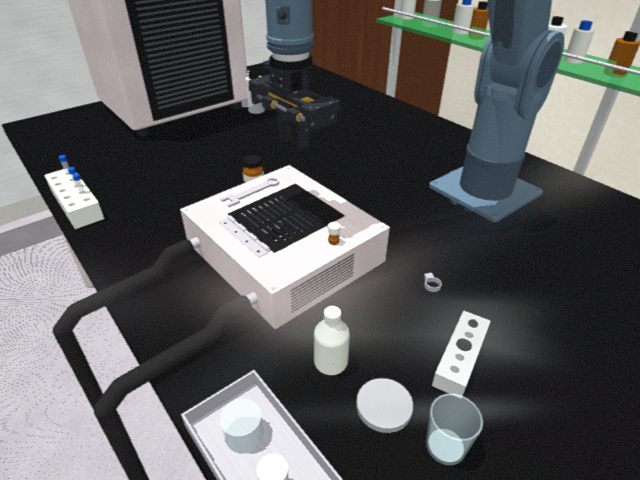

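```bash
python3 -c "
from bench import job_done
print(job_done())"
```

```text
the job is handed in; nothing more can be done
None
```

The hatch is shut, the large rivet is in the hatch's front hole, and its pin is pressed in. I handed the job in at about 42 s with the arm clear of everything.

**What I did:**
- I swung the hatch shut with closed fingers, pressing with about 7 N at the end.
- I took the large rivet by its pin from the far hole of the block and lowered it through both holes. It went in with almost no force until its head met the hatch.
- I squeezed the seal to about 5.5 N before letting go.
- I then pressed the pin in with closed fingers. It slid at about 8–9 N until the force climbed to 12 N. A second press to check it read at most 13.7 N, under the 16 N limit.

**Checks that agreed:**
- In the closest wrist depth view, the pin top was level with the head to within about 0.1 mm.
- I also gripped the rim of the head and pulled up with about 10.6 N. The rivet rose only about 0.4 mm and the hatch did not lift, so the legs appear to be caught under the deck.
- The last pictures show the small rivet, plug, vial, wrench and other items in place.

**Checks that disagreed:**
- **Hatch height:** Depth readings put the hatch about 4.8 mm above the deck beside the rivet, not the 4.2 mm expected when held. It read the same before the rivet went in, though it was about 0.4 mm higher while the rivet sat loose.
- **Force when pressed again:** Pressing on the set rivet gave nearly the same soft force curve as before, so the hold rests mainly on the pull test.
- **Pin level:** Two other, noisier depth views showed the pin about 0.4–0.5 mm above the head.

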